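# Lay the bar against the rail and set the keeper screw

### The arm

A 6-joint arm with a two-finger parallel gripper is mounted at the origin on a cart in front of the work surface, level with it; the furniture and walls round the work are solid. World frame = base frame: x ahead of the robot, y to its left, z up, the work surface at z = 0. Lengths are in m, angles in rad, forces in N, time in s.
With the tool pointing down it reaches from about 0.25 to 0.8 m from the base axis. Payload 3.9 kg.
Tool frame: the origin (TCP) lies between the finger pads; the fingertips stand 22 mm ahead of it and the grasp point (between the pads) lies 3 mm ahead of it; z points along the fingers, y is the direction in which the jaws open and shut (so a half turn about z gives the same grasp; the last joint's range is limited). The gripper opens to 85 mm and grips with 20 to 120 N. Pads are 22 mm wide; open, the fingers measure 114 mm over their backs; the gripper's body (76 mm by 85 mm) begins 54 mm behind the grasp point. The pads swing forward as they close: fully open they stand 13 mm farther back than shut.
Start: joints at [-1.204, 0.26, -0.138, 1.173, 0, 1.571], TCP at [0.188, -0.49, 0.225] pointing down, gripper open.
Joint ranges: [-2.78, 2.78], [-0.83, 1.72], [-1.28, 1.37], [-1.9, 2.12], [-1.57, 1.48], [-3.14, 3.14]. Speed limits (rad/s): [2.57, 2.57, 3.14, 3.14, 3.14, 3.14].

### API

Orientations are given as [roll, pitch, yaw] about the fixed x, y, z axes, in that order (R = Rz(yaw) Ry(pitch) Rx(roll)).
In Python, from cell import status, imaging, workorder gives the robot as it stands.
- The arm moves only by the tool step_arm, never from a script. Its argument "deltas" is a list of rows, each an object with "gripper": the opening, from -1 (shut) to 1 (fully open); "dp": the shift along the tool's x, y, z in cm, a list of three; "yaw": the turn about the tool's z in rad. In form: [{"gripper": gripper, "dp": [tx, ty, tz], "yaw": yaw}, ...]. A call has 1 to 8 rows; each row is the pose to reach, as a shift and turn from the pose commanded when the call began, along the tool's axes at that moment; what a row does not reach only later rows make up. A row lasts 1/8 s, in which the tool goes at most 62.5 mm and 10.7 degrees, less where a joint would pass 70% of its speed; a pose out of reach is approached as far as the arm can. A call with a gripper value outside its range is refused whole. The fingers move at their own pace and stop on an object; "grip_force" is the grip in N (left out, the last holds). Time passes only in rows, so rows that repeat a pose let the fingers close. It gives the time, the measured TCP pose, the force and the opening at its end, in the units of the state.
- status.observe(): the state, without advancing time (a new reading comes with each control period).
- imaging.snapshot(name): name is "scene" or "top"; returns the picture (480x640x3 uint8, blue, green, red); there is no depth.
- imaging.camera_info(name): a dict with "vertical_fov" (degrees; the focal length in pixels is half the picture's height over the tangent of half this angle, whatever the lens; pixels are square), "cx", "cy" (the principal point, pixels), "extrinsics" (4x4, takes a point from world to camera coordinates). Camera axes: x right, y up, looking along -z (the intrinsics and any distortion apply to the point x, -y, -z); pixel columns grow to the right and rows downward; lengths in m; the calibration is good to about 2 mm. A picture is of the moment at which its call begins. camera_info takes no time and is no camera call.
- workorder.finish_job(): hands the job in, once; it reports no verdict.
The state is a dict: "time_s": time; "joint_positions": joint angles; "qvel": joint speeds; "effort": joint torques, N m; "ee_pos": TCP position; "ee_rot": TCP orientation; "ft_force": force on the tool from outside, world axes, zero at the start; "wrist_torque": the same for the moment, N m; "width": opening from 0.0 (shut) to 1.0 (fully open).
Only numpy, scipy, OpenCV 4.12 (cv2) and the standard library are available. Lean on these libraries where they do the work, as an engineer would, in place of code of your own. Each camera call takes 0.05 s, during which the arm holds its last target. There are 200 camera calls.

### The job

Lay the narrow bar with two round recesses in its top, standing on its long edge as it does now, in the pocket of the setting fixture, flush against the two rail pads. Then turn the fixture's wing screw clockwise until it bottoms, and back it off a quarter of a turn, so that the keeper jaw holds the bar with a little end play; leave the bar flush.

Things in the scene. Friction and masses are not known exactly. Their poses are not given: they have to be found in the camera images.
- bar_center (a point): Centre of the loose grey bar with two round counterbores in its top: 17 wide (x) x 98 long (y) x 26 high (z) mm, 0.2 to 0.45 kg. This point is 13 mm above its underside; y runs along the bar. It lies on the 2 mm mat. A second bar there (dressing stick, 22 x 95 x 22 mm, wider, lower, no counterbores) is not used; the two may lie in each other's place.
- fixture: The setting fixture, fixed on a thin (2 mm) rubber mat on the bench: a flat plate 206 (x) x 80 (y) x 10 mm thick, origin at the centre of its underside, x along it, z up. On it stand two rail pads, an end stop and a keeper jaw, which bound a pocket for the bar, and the wing screw on a round boss. A tall cabinet's flat front stands 5 to 9 cm behind it (to -y).
- pocket (a point): Middle of the pocket on the plate's top, 12 mm above the bench (mat 2, plate 10); axes as the fixture's. The laid bar has the centre of its underside here, its length along x and one 98 x 26 mm side on both rail pads. Lengthwise the pocket runs from the end stop (face at x = +51.5 mm) to the keeper jaw (face at x = -51.5 mm with the screw bottomed). Open to +y. Stop and jaw are 14 mm high.
- rail (a point): Middle of the rail, on the plane of its pads' faces, which look along +y (axes as the fixture's); 8.5 mm to -y of the pocket's middle, 7 mm above the plate. The two pads are 14 mm high, 18 mm long, 14 mm thick, centred at x = -39 and +39 mm from here, with a 60 mm gap between them for a finger.
- wing_grip (a point): Middle of the wing of the wing screw, on its upright axis, 52 mm above the bench; grip here. The screw stands at one end of the fixture, beyond the keeper jaw. The wing is a flat bar 46 mm long (this point's x), 10 mm thick (its y), 22 mm tall (41 to 63 mm above the bench), with a small dot on top at its +x end. The boss under it is 38 mm wide.
- wing_screw (a joint): Angle of the wing screw in rad: 0 = bottomed on its hard stop (its wing then lies along the fixture's x axis); it grows as the screw is turned anticlockwise seen from above (loosened), which draws the keeper jaw back 1.2 mm per rad. Starts at 0.8 to 2.4. Slight friction (0.06 N m); it stays where it is left and does not rise or sink.

How it is judged:
By the outcome, as a careful person would: the job done as asked, in the order asked, and still so for the second after the job is handed in, with the robot touching nothing.
It also fails if it takes over 58 s, if anything falls off the work surface, if the arm or the gripper's body presses on something with over 40 N, if the wrist force passes 120 N, or if a joint passes its speed limit or range.

## Working session

There is one attempt and no reset: what is moved stays moved. The work goes in short steps, Python scripts to look and compute and a tool call to move; the robot and the scene stay as the last step left them, time stands still between calls to the robot, and variables do not carry over. Pictures are saved under pics/ and viewed, about 8 in all and at most 12, crops included, and the job is handed in when it is done.

Besides the shell and the picture viewer there is one more tool, called after ">>>" as name(argument=value, ...) on one line, values as JSON. step_arm: Moves the arm, as the interface text tells. Its arguments: {"type":"object","properties":{"deltas":{"type":"array"},"grip_force":{"type":"number"}},"required":["deltas"]}

```bash
ls; mkdir -p pics; python3 - <<'E'
from cell import status, imaging
import cv2, numpy as np
s=status.observe(); print(s)
for n in ("scene","top"):
    cv2.imwrite(f"pics/{n}0.png",imaging.snapshot(n)); i=imaging.camera_info(n); print(n,{k:(np.round(v,4).tolist() if k=="extrinsics" else v) for k,v in i.items()})
E
```

```text
pics
{'time_s': 0.0, 'joint_positions': array([-1.20395930e+00,  2.60680729e-01, -1.39396631e-01,  1.17269220e+00,
        1.88651557e-05,  1.57078056e+00]), 'qvel': array([ 0.00103468, -0.00044964,  0.00046055,  0.00023731, -0.00040078,
        0.00017908]), 'effort': array([-1.51699198e-03, -4.05678427e+01,  2.53922886e+01,  1.85564125e-02,
       -1.62443685e-04,  1.40622259e-05]), 'ee_pos': array([ 0.18805191, -0.48940969,  0.22375621]), 'ee_rot': array([-3.13961942e+00, -1.88962327e-05,  3.66852758e-01]), 'ft_force': array([ 0.20473685,  0.01949215, -0.35566997]), 'wrist_torque': array([-0.00596983, -0.02882223, -0.05746788]), 'width': 0.9983977225984181}
scene {'vertical_fov': 56.36966116362104, 'cx': 325.3362293252427, 'cy': 243.73273503294845, 'extrinsics': [[-0.9965, 0.0835, -0.0086, 0.4549], [-0.0731, -0.8124, 0.5786, 0.2081], [0.0413, 0.5772, 0.8156, -1.0817], [0.0, 0.0, 0.0, 1.0]]}
top {'vertical_fov': 53.34167337942123, 'cx': 315.6735918865322, 'cy': 232.83137815195343, 'extrinsics': [[-0.0184, -0.9996, -0.0237, 0.2784], [0.9965, -0.0202, 0.0816, -0.4845], [-0.082, -0.0221, 0.9964, -0.8777], [0.0, 0.0, 0.0, 1.0]]}
```

View pics/scene0.png

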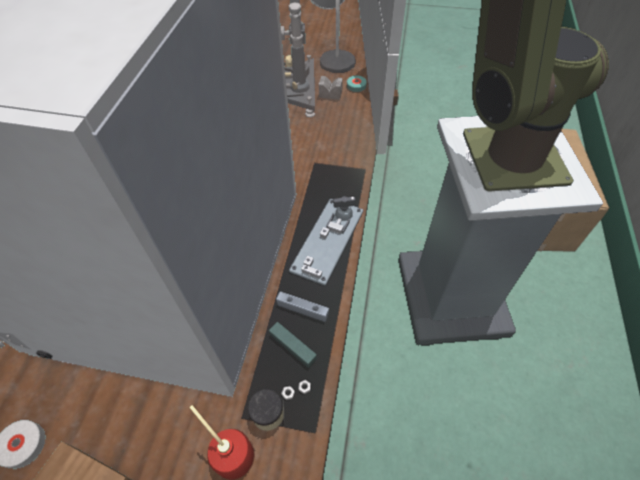

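View pics/top0.png

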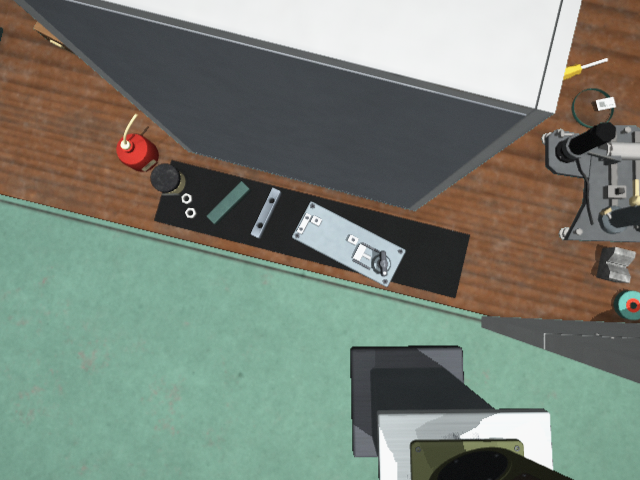

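```bash
cat > h.py <<'E'
import numpy as np, cv2
from cell import status, imaging
I={n:imaging.camera_info(n) for n in("scene","top")}
def K(n):
    i=I[n]; f=240/np.tan(np.radians(i["vertical_fov"]/2)); return f,i["cx"],i["cy"],np.array(i["extrinsics"])
def ray(n,u,v):
    f,cx,cy,E=K(n); d=np.array([(u-cx)/f,-(v-cy)/f,-1]); R=E[:3,:3]; return -R.T@E[:3,3],R.T@d
def onz(n,u,v,z):
    c,d=ray(n,u,v); return c+d*(z-c[2])/d[2]
def proj(n,p):
    f,cx,cy,E=K(n); q=E[:3,:3]@np.array(p)+E[:3,3]; return np.array([cx-f*q[0]/q[2],cy+f*q[1]/q[2]])
def crop(n,u0,v0,w,h,s,out,img=None):
    img=imaging.snapshot(n) if img is None else img
    cv2.imwrite(out,cv2.resize(img[v0:v0+h,u0:u0+w],None,fx=s,fy=s,interpolation=cv2.INTER_CUBIC))
E
python3 - <<'E'
from h import *
a=cv2.imread("pics/top0.png");b=cv2.imread("pics/scene0.png")
crop("top",200,165,230,140,3,"pics/a.png",a)
crop("scene",255,180,120,160,3.7,"pics/b.png",b)
print("mat corners",[np.round(onz("top",*p,0.002),3) for p in[(172,161),(470,235),(457,297),(155,220)]])
print("plate corners",[np.round(onz("top",*p,0.012),3) for p in[(311,202),(406,246),(388,286),(293,239)]])
print("wing",onz("top",380,263,.063),onz("scene",344,201,.063))
for lo in(0,):
    hsv=cv2.cvtColor(a,cv2.COLOR_BGR2HSV); m=((hsv[...,2]>70)&(np.indices(a.shape[:2])[1]>240)&(np.indices(a.shape[:2])[1]<290)&(np.indices(a.shape[:2])[0]>183)&(np.indices(a.shape[:2])[0]<242)).astype(np.uint8)
    for c in cv2.findContours(m,0,1)[0]:
        if cv2.contourArea(c)>100:
            r=cv2.minAreaRect(c);B=cv2.boxPoints(r);print(r);print([np.round(onz("top",*p,0.028),4) for p in B])
E
```

```text
mat corners [array([0.639, 0.55 , 0.002]), array([ 0.481, -0.026,  0.002]), array([0.364, 0.004, 0.002]), array([0.523, 0.582, 0.002])]
plate corners [array([0.55 , 0.277, 0.012]), array([0.462, 0.098, 0.012]), array([0.387, 0.135, 0.012]), array([0.48 , 0.313, 0.012])]
wing [0.43014339 0.15417689 0.063     ] [0.43019831 0.15384032 0.063     ]
((265.53167724609375, 212.4886932373047), (10.511898040771484, 52.4643669128418), 25.34617805480957)
[array([0.4899, 0.3933, 0.028 ]), array([0.5791, 0.35  , 0.028 ]), array([0.5701, 0.3321, 0.028 ]), array([0.481 , 0.3755, 0.028 ])]
```

View pics/a.png

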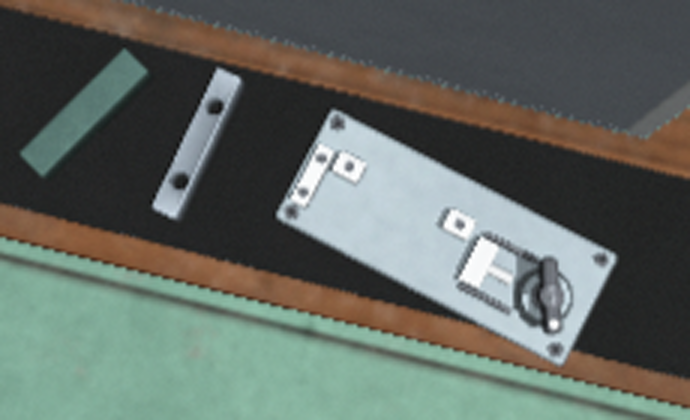

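View pics/b.png

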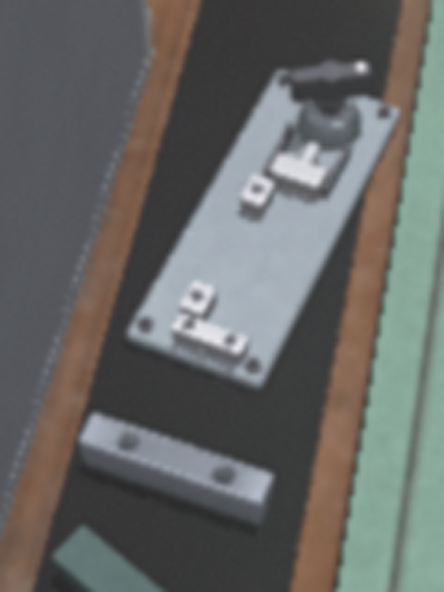

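```bash
python3 - <<'E'
from h import *
a=cv2.imread("pics/top0.png")
for n,u,v in(("top",483,320),("top",640,380),("scene",380,152),("scene",403,0),("top",545,335)):
    print(n,u,v,[np.round(onz(n,u,v,z)[:2],3).tolist() for z in(0,.2,.4)])
print("cab",[np.round(onz("top",u,v,0)[:2],3) for u,v in((190,151),(413,209))], "cam",ray("top",0,0)[0])
m=cv2.inRange(a,(225,225,225),(255,255,255)); m[:,:290]=0;m[:,410:]=0;m[:200]=0;m[290:]=0
for c in cv2.findContours(m,0,1)[0]:
    if cv2.contourArea(c)>12:
        r=cv2.minAreaRect(c);print(np.round(r[0],1),np.round(r[1],1),cv2.contourArea(c),np.round(onz("top",*r[0],.026),4),"corners",[np.round(onz("top",*p,.026)[:2],4).tolist() for p in cv2.boxPoints(r)])
# plate by bright mask
m=((a.min(2)>110)).astype(np.uint8); m[:,:285]=0;m[:,410:]=0;m[:197]=0;m[292:]=0
c=max(cv2.findContours(m,0,1)[0],key=cv2.contourArea); r=cv2.minAreaRect(c); print(r,[np.round(onz("top",*p,.012)[:2],4).tolist() for p in cv2.boxPoints(r)])
g=a.max(2); d=((g<75)).astype(np.uint8); d[:,:374]=0;d[:,392:]=0;d[:247]=0;d[278:]=0
for c in cv2.findContours(d,0,1)[0]:
    if cv2.contourArea(c)>12: r=cv2.minAreaRect(c);print("wing",r,onz("top",*r[0],.063))
p,q=onz("top",383,253.3,.06),onz("top",382.3,273.3,.06);print("wing ends",p,q,np.arctan2(*(q-p)[1::-1]))
E
```

```text
top 483 320 [[0.32, -0.044], [0.341, 0.02], [0.362, 0.084]]
top 640 380 [[0.205, -0.328], [0.251, -0.202], [0.297, -0.077]]
scene 380 152 [[0.318, -0.049], [0.369, 0.161], [0.42, 0.371]]
scene 403 0 [[0.126, -0.777], [0.227, -0.376], [0.328, 0.024]]
top 545 335 [[0.29, -0.158], [0.318, -0.07], [0.345, 0.019]]
cab [array([0.659, 0.515]), array([0.534, 0.081])] cam [0.41593073 0.2490862  0.92061082]
[363.1 253.8] [15.2 14.8] 94.0 [0.4485 0.1811 0.026 ] corners [[0.4429, 0.2], [0.4673, 0.1871], [0.4541, 0.1621], [0.4297, 0.175]]
[352.9 239.2] [8.9 6.7] 48.0 [0.4762 0.1994 0.026 ] corners [[0.4745, 0.2097], [0.4857, 0.2038], [0.4779, 0.1891], [0.4667, 0.195]]
[302.5 225. ] [ 5.1 15.7] 44.0 [0.505  0.2934 0.026 ] corners [[0.4946, 0.305], [0.5203, 0.2902], [0.5154, 0.2818], [0.4897, 0.2966]]
[315.8 219.9] [8.5 6.3] 46.5 [0.514  0.2682 0.026 ] corners [[0.5125, 0.2781], [0.523, 0.2726], [0.5155, 0.2584], [0.505, 0.2639]]
((348.49627685546875, 243.77394104003906), (107.99501037597656, 41.715599060058594), 27.34987449645996) [[0.4828, 0.3166], [0.5533, 0.2788], [0.4545, 0.0986], [0.3854, 0.1369]]
wing ((377.24578857421875, 263.8265075683594), (23.086790084838867, 7.536776065826416), 85.03025817871094) [0.42876238 0.1591254  0.063     ]
wing ends [0.44746978 0.14796524 0.06      ] [0.41172524 0.15028145 0.06      ] 3.076884045770985
```

>>> step_arm(deltas=[{"gripper": 1,"dp": [0,0,-1],"yaw": 0.1},{"gripper": 1,"dp": [0,0,-2],"yaw": 0.2}])

```text
time_s: 0.35
ee_pos: [0.1881, -0.4896, 0.2442]
ee_rot: [-3.14, 0.0, 0.164]
ft_force: [-1.4, 0.2, 0.2]
width: 1.001
```

```bash
cat >> h.py <<'E'
def to(x,y,z,yaw=None):
    s=status.observe(); p=np.array(s["ee_pos"]); w=s["ee_rot"][2]; d=np.array([x,y,z])-p; c,q=np.cos(w),np.sin(w)
    t=[d[0]*c+d[1]*q, d[0]*q-d[1]*c, -d[2]]
    dy=0 if yaw is None else (w-yaw+np.pi)%(2*np.pi)-np.pi
    print("to",(x,y,z,yaw),"dp",np.round(np.array(t)*100,2),"yaw",round(float(dy),3))
E
python3 - <<'E'
from h import *
print(status.observe()["joint_positions"])
for w in((.19,-.25,.24,0),(.24,-.1,.24,0),(.24,.05,.24,0)): to(*w)
E
```

```text
[-1.20399110e+00  2.52871352e-01 -9.65902917e-02  1.22301652e+00
 -4.08425268e-05  1.77408109e+00]
to (0.19, -0.25, 0.24, 0) dp [  4.09 -23.6    0.42] yaw 0.164
to (0.24, -0.1, 0.24, 0) dp [ 11.47 -37.59   0.42] yaw 0.164
to (0.24, 0.05, 0.24, 0) dp [ 13.91 -52.39   0.42] yaw 0.164
```

>>> step_arm(deltas=[{"gripper": -1,"dp": [1,-5.5,0.4],"yaw": -0.18},{"gripper": -1,"dp": [2,-11,0.4],"yaw": -0.36},{"gripper": -1,"dp": [3,-17,0.4],"yaw": -0.54},{"gripper": -1,"dp": [4.1,-22.5,0.4],"yaw": -0.72},{"gripper": -1,"dp": [6,-27,0.4],"yaw": -0.9},{"gripper": -1,"dp": [8.5,-32,0.4],"yaw": -1.08},{"gripper": -1,"dp": [11.5,-37.6,0.4],"yaw": -1.26},{"gripper": -1,"dp": [11.5,-37.6,0.4],"yaw": -1.35}])

```text
time_s: 1.35
ee_pos: [0.2398, -0.096, 0.2404]
ee_rot: [3.141, -0.001, 1.533]
ft_force: [0.0, 0.0, -0.4]
width: 0.0
```

```bash
python3 - <<'E'
from h import *
s=status.observe();print(s["ee_pos"],s["ee_rot"],s["joint_positions"])
for w in((.24,-.05,.24,1.5),(.24,.05,.24,1.5),(.29,.17,.23,1.5),(.40,.28,.2,2.69),(.531,.364,.15,2.69)): to(*w)
E
```

```text
[ 0.23978405 -0.09596085  0.24043593] [ 3.14145620e+00 -1.01810640e-03  1.53347853e+00] [-3.81948164e-01 -2.18972394e-01 -5.89964457e-01  1.20001980e+00
  1.00434128e-03  1.22616593e+00]
to (0.24, -0.05, 0.24, 1.5) dp [ 4.59 -0.15  0.04] yaw 0.033
to (0.24, 0.05, 0.24, 1.5) dp [14.59 -0.52  0.04] yaw 0.033
to (0.29, 0.17, 0.23, 1.5) dp [26.76  4.03  1.04] yaw 0.033
to (0.4, 0.28, 0.2, 2.69) dp [38.17 14.61  4.04] yaw -1.157
to (0.531, 0.364, 0.15, 2.69) dp [47.05 27.39  9.04] yaw -1.157
```

>>> step_arm(deltas=[{"gripper": -1,"dp": [5,-0.2,0],"yaw": 0},{"gripper": -1,"dp": [10,-0.3,0],"yaw": 0},{"gripper": -1,"dp": [15,-0.2,0],"yaw": -0.15},{"gripper": -1,"dp": [21,1.5,0.4],"yaw": -0.33},{"gripper": -1,"dp": [26.5,4,1],"yaw": -0.51},{"gripper": -0.5,"dp": [31,8,2.5],"yaw": -0.69},{"gripper": 0,"dp": [35,11.5,4],"yaw": -0.87},{"gripper": 0,"dp": [38.2,14.6,4],"yaw": -1.05}])

```text
time_s: 2.35
ee_pos: [0.4057, 0.2745, 0.1987]
ee_rot: [-3.139, -0.001, 2.574]
ft_force: [1.2, -0.6, 1.1]
width: 0.503
```

```bash
python3 - <<'E'
from h import *
s=status.observe();print(s["ee_pos"],s["ee_rot"],s["joint_positions"],s["width"])
for w in((.531,.364,.13,2.69),(.531,.364,.075,2.69)): to(*w)
E
```

```text
[0.40570693 0.2744957  0.19866773] [-3.13851764e+00 -1.29159502e-03  2.57400313e+00] [ 5.94862369e-01  2.15867062e-01 -2.67195469e-01  1.09106886e+00
 -3.56619681e-05  1.16244996e+00] 0.5030052330520833
to (0.531, 0.364, 0.13, 2.69) dp [-5.75 14.28  6.87] yaw -0.116
to (0.531, 0.364, 0.075, 2.69) dp [-5.75 14.28 12.37] yaw -0.116
```

>>> step_arm(deltas=[{"gripper": 0,"dp": [-2,5,3],"yaw": -0.1},{"gripper": 0,"dp": [-4,10,5],"yaw": -0.1},{"gripper": 0,"dp": [-5.8,14.3,8],"yaw": -0.11},{"gripper": 0,"dp": [-5.8,14.3,11.5],"yaw": -0.11},{"gripper": 0,"dp": [-5.8,14.3,11.5],"yaw": -0.11}])

```text
time_s: 2.98
ee_pos: [0.5294, 0.36, 0.0815]
ee_rot: [-3.134, -0.004, 2.677]
ft_force: [-0.3, 0.2, 0.1]
width: 0.501
```

```bash
python3 - <<'E'
from h import *
s=status.observe();print(s["ee_pos"],s["ee_rot"])
to(.531,.364,.031,2.69)
im=imaging.snapshot("top");a=im[140:260,180:330]
b=imaging.snapshot("scene")[230:350,230:380]
cv2.imwrite("pics/c.png",cv2.resize(np.hstack([a,b]),None,fx=2.6,fy=2.6,interpolation=cv2.INTER_CUBIC))
E
```

```text
[0.52935993 0.36003193 0.08151581] [-3.13378097 -0.004408    2.67678165]
to (0.531, 0.364, 0.031, 2.69) dp [0.03 0.43 5.05] yaw -0.013
```

View pics/c.png

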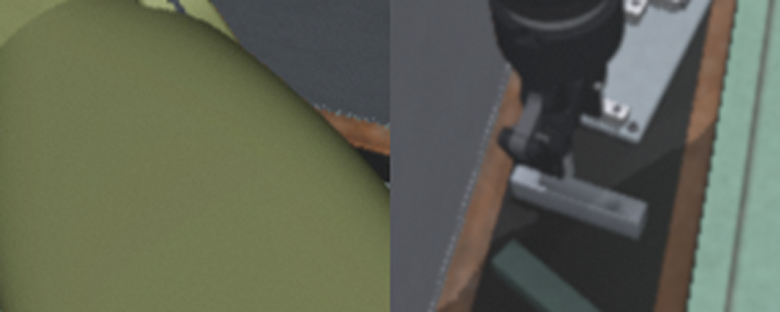

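>>> step_arm(deltas=[{"gripper": 0,"dp": [0,0.3,2],"yaw": -0.01},{"gripper": 0,"dp": [0,0.3,4],"yaw": -0.01},{"gripper": 0,"dp": [0,0.3,5.0],"yaw": -0.01},{"gripper": 0,"dp": [0,0.3,5.0],"yaw": -0.01},{"gripper": -0.7,"dp": [0,0.3,5.0],"yaw": -0.01},{"gripper": -1,"dp": [0,0.3,5.0],"yaw": -0.01},{"gripper": -1,"dp": [0,0.3,5.0],"yaw": -0.01},{"gripper": -1,"dp": [0,0.3,5.0],"yaw": -0.01}], grip_force=50)

```text
time_s: 4.08
ee_pos: [0.5335, 0.3646, 0.0358]
ee_rot: [3.141, 0.0, 2.687]
ft_force: [-0.0, 0.3, -0.2]
width: -0.001
```

```bash
python3 - <<'E'
from h import *
s=status.observe();print(s["ee_pos"],s["ee_rot"],s["ft_force"],s["width"],s["wrist_torque"])
E
```

```text
[0.53352345 0.36459112 0.03578145] [3.14136747e+00 1.15515007e-04 2.68675188e+00] [-0.01239016  0.31546001 -0.20139053] -0.0014916308419120714 [0.00761699 0.05549867 0.00873897]
```

```bash
python3 - <<'E'
from h import *
b=imaging.snapshot("scene");print(proj("scene",[.5335,.3646,.014]),proj("scene",[.5335,.3646,.028]))
crop("scene",240,220,120,120,5,"pics/d.png",b)
E
```

```text
[300.52000762 307.32862718] [300.11167246 303.81751053]
```

View pics/d.png

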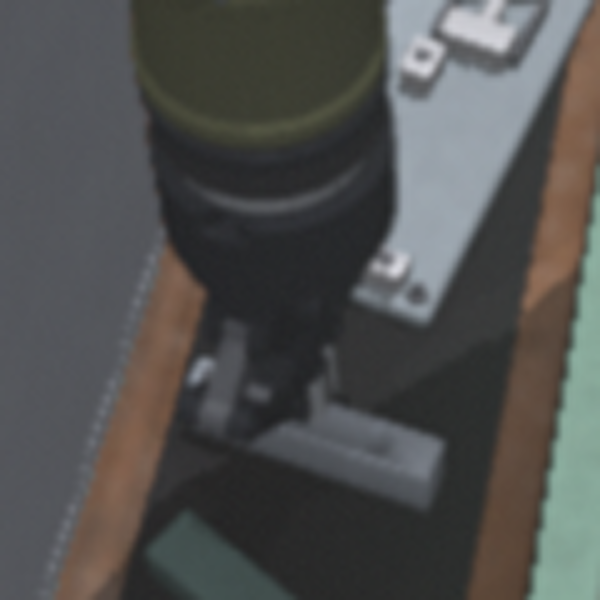

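```bash
python3 - <<'E'
from h import *
b=imaging.snapshot("scene");s=status.observe();p=np.array(s["ee_pos"]);w=s["ee_rot"][2]
print("bar top by scene",onz("scene",303.5,302.7,.028),p,s["joint_positions"],s["width"])
S=5;b2=cv2.resize(b[200:340,240:380],None,fx=4.2,fy=4.2,interpolation=cv2.INTER_CUBIC)
def mk(q,c):
    u=(proj("scene",q)-[240,200])*4.2; cv2.circle(b2,tuple(int(t) for t in u),4,c,-1)
ty=np.array([np.sin(w),-np.cos(w),0]);z=np.array([0,0,1])
mk(p-.022*z,(0,0,255));mk(p,(0,255,0));mk(p+.05*z,(0,255,0));mk(p+.1*z,(0,255,0));mk(p-.022*z+.03*ty,(255,0,0));mk(p-.022*z-.03*ty,(255,255,0))
cv2.imwrite("pics/e.png",b2)
E
```

```text
bar top by scene [0.52714084 0.36284075 0.028     ] [0.53341842 0.36452596 0.03560032] [ 5.99468232e-01  5.88006111e-01 -1.24934791e-01  8.57929058e-01
  2.79016702e-05  1.05429600e+00] -0.001064520267897231
```

View pics/e.png

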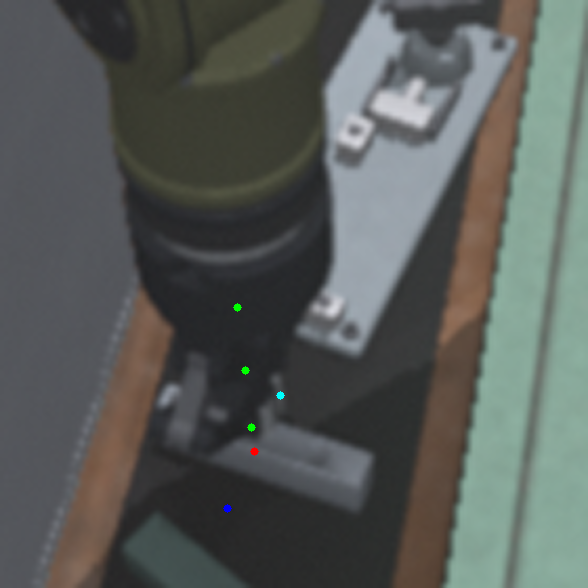

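>>> step_arm(deltas=[{"gripper": -1,"dp": [0,0,-4],"yaw": 0},{"gripper": -1,"dp": [0,0,-7],"yaw": 0},{"gripper": -1,"dp": [0,0,-7],"yaw": 0}])

```text
time_s: 4.55
ee_pos: [0.5354, 0.3659, 0.1086]
ee_rot: [3.136, 0.003, 2.687]
ft_force: [-0.1, 0.0, 0.1]
width: -0.002
```

```bash
python3 - <<'E'
from h import *
b=imaging.snapshot("scene");s=status.observe();p=np.array(s["ee_pos"]);w=s["ee_rot"][2]
print(p,s["ee_rot"],s["width"])
b2=cv2.resize(b[200:340,240:380],None,fx=4.2,fy=4.2,interpolation=cv2.INTER_CUBIC);b2=cv2.convertScaleAbs(b2,alpha=1.8,beta=10)
def mk(q,c):
    u=(proj("scene",q)-[240,200])*4.2; cv2.circle(b2,tuple(int(t) for t in u),3,c,-1)
ty=np.array([np.sin(w),-np.cos(w),0]);z=np.array([0,0,1])
mk(p-.022*z,(0,0,255));mk(p+.05*z,(0,255,0));mk([.531,.364,.028],(0,255,255))
cv2.imwrite("pics/f.png",b2)
E
```

```text
[0.53426777 0.36509219 0.1067113 ] [3.13923209e+00 1.30877950e-03 2.68675299e+00] 0.004311115573211137
```

View pics/f.png

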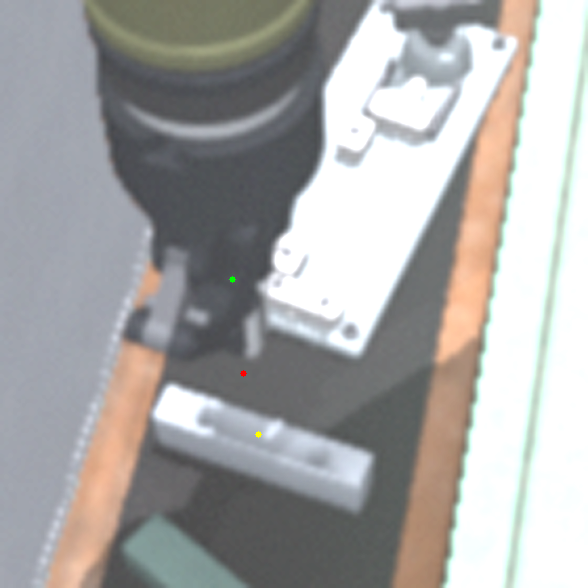

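```bash
python3 - <<'E'
from h import *
np.save("s1.npy",imaging.snapshot("scene"))
E
```

>>> step_arm(deltas=[{"gripper": 1,"dp": [0,0,0],"yaw": 0},{"gripper": 1,"dp": [0,0,0],"yaw": 0},{"gripper": 1,"dp": [0,0,0],"yaw": 0},{"gripper": 1,"dp": [0,0,0],"yaw": 0}])

```text
time_s: 5.15
ee_pos: [0.5333, 0.3644, 0.1053]
ee_rot: [-3.141, -0.0, 2.687]
ft_force: [0.0, -0.3, -0.4]
width: 0.849
```

```bash
python3 - <<'E'
from h import *
s=status.observe();p=np.array(s["ee_pos"]);w=s["ee_rot"][2];ty=np.array([np.sin(w),-np.cos(w),0]);z=np.array([0,0,1])
print(p,s["width"])
o=[]
for b,e in((np.load("s1.npy"),0),(imaging.snapshot("scene"),.0425)):
    g=cv2.LUT(b[235:315,258:318],np.array([255*(i/255)**.5 for i in range(256)]).astype(np.uint8)); g=cv2.resize(g,None,fx=6.5,fy=6.5,interpolation=cv2.INTER_CUBIC)
    for k,c in((-1,(255,255,0)),(1,(255,0,0)),(0,(0,0,255))):
        u=(proj("scene",p-.022*z+k*e*ty+(.013*z if e else 0))-[258,235])*6.5; cv2.circle(g,tuple(int(t) for t in u),3,c,-1)
    o.append(g)
cv2.imwrite("pics/g.png",np.hstack(o))
E
```

```text
[0.53330963 0.36443648 0.10526158] 0.8487600605460233
```

View pics/g.png

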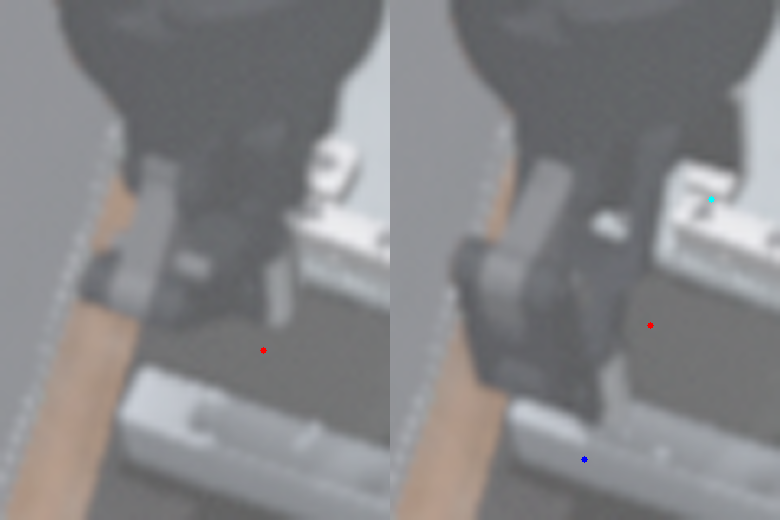

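```bash
python3 - <<'E'
from h import *
to(.530,.3635,.045,2.69);to(.530,.3635,.024,2.69)
E
```

```text
to (0.53, 0.3635, 0.045, 2.69) dp [ 0.26 -0.24  6.04] yaw -0.003
to (0.53, 0.3635, 0.024, 2.69) dp [ 0.26 -0.24  8.14] yaw -0.003
```

>>> step_arm(deltas=[{"gripper": 0.3,"dp": [0.3,-0.2,2],"yaw": 0},{"gripper": 0.3,"dp": [0.3,-0.2,4],"yaw": 0},{"gripper": 0.3,"dp": [0.3,-0.2,5],"yaw": 0},{"gripper": 0.3,"dp": [0.3,-0.2,6],"yaw": 0},{"gripper": 0.3,"dp": [0.3,-0.2,6.7],"yaw": 0},{"gripper": 0.3,"dp": [0.3,-0.2,7.2],"yaw": 0},{"gripper": 0.3,"dp": [0.3,-0.2,7.2],"yaw": 0}])

```text
time_s: 6.08
ee_pos: [0.5297, 0.364, 0.0334]
ee_rot: [-3.141, -0.0, 2.687]
ft_force: [0.1, -0.6, -0.1]
width: 0.65
```

>>> step_arm(deltas=[{"gripper": 0.3,"dp": [0,0,0.4],"yaw": 0},{"gripper": 0.3,"dp": [0,0,0.8],"yaw": 0},{"gripper": 0.3,"dp": [0,0,0.8],"yaw": 0},{"gripper": -0.4,"dp": [0,0,0.8],"yaw": 0},{"gripper": -1,"dp": [0,0,0.8],"yaw": 0},{"gripper": -1,"dp": [0,0,0.8],"yaw": 0},{"gripper": -1,"dp": [0,0,0.8],"yaw": 0}])

```text
time_s: 6.95
ee_pos: [0.5299, 0.3641, 0.0257]
ee_rot: [3.141, 0.0, 2.687]
ft_force: [0.0, -0.5, -0.6]
width: -0.0
```

```bash
python3 - <<'E'
from h import *
b=imaging.snapshot("scene");a=cv2.imread("pics/scene0.png");np.save("s2.npy",b)
for im in(a,b):
    g=im.mean(2)
    for v in range(278,324): print(v,"".join(" .:-=+*#%@"[min(9,int(g[v,u]/22))] for u in range(268,338)))
print(proj("scene",[.53,.364,.004]))
E
```

```text
278 =============-:::::::::::::::::::::::--==++***++++++*+=-=*##+-::::::::
279 ============-::::::::::::::::::::::::::---==++**++*##+===*#*=:::::::::
280 ============-::::::::::::::::::::::::::::::--=++++*##*+++**+-:::::::::
281 ============-::::::::::::::::::::::::::::::::--==+**######*=::::::::::
282 ============-::::::::::::::::::::::::::::::::::---=++**##*+-::::::::::
283 ===========-::::::::::::::::::::::::::::::::::::::--==+**+=:::::::::::
284 ===========-:::::::::::::::::::::::::::::::::::::::::--===-:::::::::::
285 ==========--::::::::::::::::::::::::::::::::::::::::::::-:::::::::::::
286 ==========-:::::::::::::::::::::::::::::::::::::::::::::::::::::::::::
287 ==========-:::::::::::::::::::::::::::::::::::::::::::::::::::::::::::
288 ==========-:::::::::::::::::::::::::::::::::::::::::::::::::::::::::::
289 ==========-:::::::::::::::::::::::::::::::::::::::::::::::::::::::::::
290 =========-::::::::::::::::::::::::::::::::::::::::::::::::::::::::::::
291 =========-:-==-:::::::::::::::::::::::::::::::::::::::::::::::::::::::
292 =========--+**+=--::::::::::::::::::::::::::::
[... 5127 characters left out ...]
5 ==-::::::::........................::::-----------======+=--:::::::.::
316 ==-:::::::............................::::----------======--::.:::::::
317 =-:::::::................................::::----------==--::.::::::::
318 =-::::::...................................:::::-----------::.::::::::
319 --:::::.......................................:::::-------::::::::::::
320 -:::::..........................................:::::-----::::::::::::
321 -:::::...::.......................................::::::-:::::::::.:::
322 -::::..:::::.........................................::::::..::::::::-
323 -:::..::---::...........................................:::..::::::::-
[302.63796104 309.34704743]
```

>>> step_arm(deltas=[{"gripper": 0.3,"dp": [0,0,0],"yaw": 0},{"gripper": 0.3,"dp": [0,0,0],"yaw": 0},{"gripper": 0.3,"dp": [0,0,0],"yaw": 0},{"gripper": 0.3,"dp": [0,0,0.3],"yaw": 0},{"gripper": 0.3,"dp": [0,0,0.5],"yaw": 0},{"gripper": 0.3,"dp": [0,0,0.5],"yaw": 0}])

```text
time_s: 7.75
ee_pos: [0.5296, 0.3639, 0.0202]
ee_rot: [-3.141, -0.0, 2.687]
ft_force: [-0.4, 0.4, -0.5]
width: 0.648
```

```bash
python3 - <<'E'
from h import *
s=status.observe(); print(s)
b=imaging.snapshot("scene");np.save("s3.npy",b)
g=b.mean(2)
for v in range(270,330): print(v,"".join(" .:-=+*#%@"[min(9,int(g[v,u]/13))] for u in range(268,338)))
E
```

```text
{'time_s': 7.75, 'joint_positions': array([ 6.02017840e-01,  5.97955238e-01, -1.52221405e-01,  8.21282598e-01,
        1.89724503e-05,  1.05678878e+00]), 'qvel': array([-0.00248858, -0.00294406,  0.00591987,  0.00225211,  0.00192697,
        0.00143911]), 'effort': array([-7.45637190e-04, -5.47916257e+01,  2.16872227e+01, -2.69333372e-02,
       -1.99036162e-04,  6.70835590e-06]), 'ee_pos': array([0.52959884, 0.36389658, 0.02024997]), 'ee_rot': array([-3.14102473e+00, -3.42455851e-04,  2.68682161e+00]), 'ft_force': array([-0.4459232 ,  0.35505249, -0.50122335]), 'wrist_torque': array([-0.00066021, -0.00254166,  0.00169845]), 'width': 0.6481707798441232}
270 *######*=-::::-----------------------------------::-*@@@@@@@@@@@%+====
271 *#%#####+-:::::--------------------------------:---=@@@@@@@@@@@@#=====
272 *#%#####*=:::::----------------------------------:-*@@@@@@@@@@@%+=====
273 *########+-::::------------:---:-------:----------+@@@@@@@@@@@@*======
274 #%#######*=::::-:---------:-------:---------------#@@@@@@@@@@@%+======
275 #%########+-:-:-::--:--------:-----:----------:--=*@%@@@@@@
[... 3361 characters left out ...]
------==+++*+=----------=
321 *===---------------::-::-::--:------------------------==+=----------==
322 +=------===-----------:--::-:-::-:----------------------=-----------=+
323 +=-----=+++=--------:::-::-:---::-----------------------------------=+
324 =-----=+++++=----------::--:::-::-----------------------------------=+
325 =----=++++++==-----::-:-::::::--------------------------------------=+
326 =---=+++++++++=----:::-:-:::---------------------------------------==+
327 ---=+++++++++++=--::---:::::---------------------------------------=++
328 --=++++++++++++==--::::::------------------------------------------=++
329 -=++++++++++++++===--:-::::----------------------------------------=++
```

>>> step_arm(deltas=[{"gripper": -0.2,"dp": [0,0,0],"yaw": 0},{"gripper": -0.6,"dp": [0,0,0],"yaw": 0},{"gripper": -1,"dp": [0,0,0],"yaw": 0},{"gripper": -1,"dp": [0,0,0],"yaw": 0}])

```text
time_s: 8.3
ee_pos: [0.5301, 0.3643, 0.0209]
ee_rot: [3.141, 0.0, 2.687]
ft_force: [0.2, 0.5, 1.7]
width: 0.145
```

```bash
python3 - <<'E'
from h import *
s=status.observe(); print(s["ee_pos"],s["ft_force"],s["wrist_torque"],s["width"])
p=s["ee_pos"]
for e in(0,.0275,-.0275):
  for z in (.002,.01,.02,.03): print(e,z,proj("scene",[p[0]+.44*e,p[1]+.9*e,z]).round(1))
E
```

```text
[0.53005042 0.36433892 0.02090294] [0.16351134 0.48743496 1.65295515] [ 0.09725353  0.03508009 -0.00631674] 0.14458059909743
0 0.002 [302.7 310. ]
0 0.01 [302.5 308. ]
0 0.02 [302.2 305.6]
0 0.03 [301.9 303. ]
0.0275 0.002 [296.9 322.5]
0.0275 0.01 [296.6 320.6]
0.0275 0.02 [296.3 318.2]
0.0275 0.03 [296.  315.7]
-0.0275 0.002 [308.2 298. ]
-0.0275 0.01 [308.1 296. ]
-0.0275 0.02 [307.9 293.4]
-0.0275 0.03 [307.7 290.8]
```

>>> step_arm(deltas=[{"gripper": 0,"dp": [0,0,0],"yaw": 0},{"gripper": 0,"dp": [0,0,0],"yaw": 0},{"gripper": 0,"dp": [0,0,0.4],"yaw": 0},{"gripper": 0,"dp": [0,0,0.8],"yaw": 0},{"gripper": 0,"dp": [0,0,1.0],"yaw": 0},{"gripper": 0,"dp": [0,0,1.0],"yaw": 0}])

```text
time_s: 9.05
ee_pos: [0.5296, 0.3639, 0.0103]
ee_rot: [-3.141, -0.0, 2.687]
ft_force: [-0.4, -0.9, 0.2]
width: 0.504
```

>>> step_arm(deltas=[{"gripper": 0,"dp": [0,0,0.3],"yaw": 0},{"gripper": 0,"dp": [0,0,0.3],"yaw": 0},{"gripper": -0.6,"dp": [0,0,0.3],"yaw": 0},{"gripper": -1,"dp": [0,0,0.3],"yaw": 0},{"gripper": -1,"dp": [0,0,0.3],"yaw": 0},{"gripper": -1,"dp": [0,0,0.3],"yaw": 0}])

```text
time_s: 9.8
ee_pos: [0.53, 0.3642, 0.0079]
ee_rot: [3.141, 0.0, 2.687]
ft_force: [0.3, -0.4, 2.3]
width: 0.178
```

```bash
python3 - <<'E'
from h import *
s=status.observe(); print(s["ee_pos"],s["ee_rot"],s["ft_force"],s["wrist_torque"],s["width"])
E
```

```text
[0.53001477 0.36420138 0.00791736] [3.14112782e+00 1.98957251e-04 2.68683455e+00] [ 0.2577559  -0.41732435  2.26615129] [0.00360777 0.06004553 0.05633588] 0.17847849146635472
```

>>> step_arm(deltas=[{"gripper": -1,"dp": [0,0,-2],"yaw": 0},{"gripper": -1,"dp": [0,0,-5],"yaw": 0},{"gripper": -1,"dp": [0,0,-8],"yaw": 0},{"gripper": -1,"dp": [0,0,-8],"yaw": 0},{"gripper": -1,"dp": [0,0,-8],"yaw": 0}])

```text
time_s: 10.42
ee_pos: [0.529, 0.3635, 0.0861]
ee_rot: [-3.14, -0.001, 2.687]
ft_force: [-0.4, -0.0, -2.1]
width: 0.178
```

```bash
python3 - <<'E'
from h import *
s=status.observe(); print(s["ee_pos"],s["ee_rot"],s["ft_force"],s["wrist_torque"],s["width"])
to(.4815,.2412,.08,1.07);to(.476,.244,.08,1.07)
E
```

```text
[0.52904226 0.36346982 0.08609554] [-3.13965910e+00 -1.06796156e-03  2.68676522e+00] [-0.4166849  -0.00248841 -2.05633891] [ 0.00352546 -0.02414094 -0.0114567 ] 0.17848342766326453
to (0.4815, 0.2412, 0.08, 1.07) dp [ -1.1  -13.07   0.61] yaw 1.617
to (0.476, 0.244, 0.08, 1.07) dp [ -0.48 -13.06   0.61] yaw 1.617
```

>>> step_arm(deltas=[{"gripper": -1,"dp": [0,-2,0],"yaw": 0.18},{"gripper": -1,"dp": [0,-4,0],"yaw": 0.36},{"gripper": -1,"dp": [0,-6,0],"yaw": 0.54},{"gripper": -1,"dp": [0,-8,0],"yaw": 0.72},{"gripper": -1,"dp": [-0.2,-9.5,0],"yaw": 0.9},{"gripper": -1,"dp": [-0.3,-11,0],"yaw": 1.08},{"gripper": -1,"dp": [-0.4,-12,0],"yaw": 1.26},{"gripper": -1,"dp": [-0.5,-13,0],"yaw": 1.44}])

```text
time_s: 11.42
ee_pos: [0.4756, 0.2439, 0.0856]
ee_rot: [-3.139, 0.003, 1.241]
ft_force: [0.1, 0.5, -2.4]
width: 0.182
```

>>> step_arm(deltas=[{"gripper": -1,"dp": [0,0,0],"yaw": 0.17},{"gripper": -1,"dp": [0,0,0],"yaw": 0.17},{"gripper": -1,"dp": [0,0,0],"yaw": 0.17}])

```text
time_s: 11.8
ee_pos: [0.4766, 0.2448, 0.0866]
ee_rot: [-3.141, 0.002, 1.079]
ft_force: [1.4, -0.7, -2.6]
width: 0.178
```

```bash
python3 - <<'E'
from h import *
s=status.observe(); print(s["ee_pos"],s["ee_rot"],s["ft_force"],s["width"])
to(.476,.244,.08,1.07);to(.476,.244,.025,1.07)
b=imaging.snapshot("scene")[185:295,275:385];t=imaging.snapshot("top")[180:290,285:425]
P=s["ee_pos"]
for dz in(0.02,): print(proj("scene",[.4815,.2412,.012]),proj("scene",P))
def G(x): return cv2.LUT(cv2.resize(x,None,fx=4.,fy=4.,interpolation=cv2.INTER_CUBIC),np.array([255*(i/255)**.6 for i in range(256)]).astype(np.uint8))
cv2.imwrite("pics/h.png",G(b))
E
```

```text
[0.47659142 0.24482544 0.08659669] [-3.14053241e+00  1.50833413e-03  1.07927509e+00] [ 1.41244559 -0.74085909 -2.64041475] 0.17791858381466247
to (0.476, 0.244, 0.08, 1.07) dp [-0.1  -0.01  0.66] yaw 0.009
to (0.476, 0.244, 0.025, 1.07) dp [-0.1  -0.01  6.16] yaw 0.009
[322.93612    251.62337328] [325.15627863 230.82988588]
```

View pics/h.png

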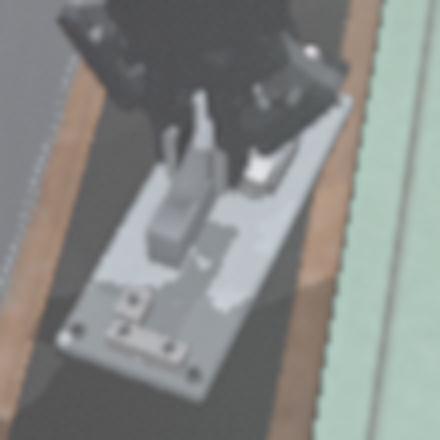

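```bash
python3 - <<'E'
from h import *
s=status.observe();P=np.array(s["ee_pos"]);w=s["ee_rot"][2];x=np.array([np.cos(w),np.sin(w),0]);y=np.array([-x[1],x[0],0])
P[2]=0
for bz in(.081,.06,.1):
  print(bz,[((proj("scene",P+.049*x+k*.0085*y+np.array([0,0,bz+h]))-[275,185])*4).round() for h in(.026,0) for k in(-1,1)])
b=imaging.snapshot("scene").mean(2)
for v in range(225,256): print(v,"".join(" .:-=+*#%@"[min(9,int(b[v,u]/22))] for u in range(300,345)))
E
```

```text
0.081 [array([139., 230.]), array([173., 242.]), array([141., 263.]), array([175., 275.])]
0.06 [array([141., 257.]), array([174., 269.]), array([143., 288.]), array([176., 300.])]
0.1 [array([137., 205.]), array([173., 218.]), array([140., 239.]), array([174., 251.])]
225 :::::::::::::::-==-:-=====--==-::...:+%%%%##*
226 :::::::::::::-=++=--======---=-::..:=*%@@@%*+
227 :::::::::::::=**+=--======---=--:.:-*%@@@%#+=
228 ::::::::::::-+**+=========---=--:.:=*%@@@%*==
229 :::::::::::-=*##*++========--=-::.:-+*#%%#===
230 :::::::::::=*###*++========--=-::.:-==+**+===
231 ::::::::::-+*##**+=========--=--::--=====---=
232 ::::::::::=*###*+==========--============--=+
233 :::::::::-+####*+=========---=++++++=======+*
234 :::::::::=*###*+==========---+*******++++***#
235 ::::::::-+####*+=========---=*#######****####
236 :::::::-+*###**+====-====--=+*###############
237 :::::::=*####*+=========---=*################
238 ::::::-+####**+=========--=+#################
239 ::::::=*####*+++++=====---=*#################
240 :::::-+####*+++++++++==--=++**###############
241 ::::-+*####*+++++++++=---===++++**###########
242 ::::=*####*++++++++++=--=+======++*##########
243 :::-+#####*+===+++++=---==========+##########
244 :::=*######+=====+++=---=========+*##########
245 ::-+#######+=--=====---=========+*##########*
246 ::=*#######+=----===--==========+###########*
247 :-+#######*+=---------=========+*##########*=
248 -+*#######*+---------=+========+###########*-
249 =*#########+=--------===++====+*##########*=-
250 +##########*+===-----==+***+==+##########*+-:
251 *###########***+===-===+***+==+##########*=-:
252 ################**++====++++=+*#########*+-::
253 ###################*=========+##########*=:::
254 ##################*+========+*#########*+-:::
255 +++**###########**++=======+*##########*=::::
```

```bash
python3 - <<'E'
from h import *
a=cv2.imread("pics/scene0.png")
m=cv2.inRange(a,(195,195,195),(255,255,255)); m[:,:295]=0;m[:,365:]=0;m[:200]=0;m[285:]=0
for c in cv2.findContours(m,0,1)[0]:
    if cv2.contourArea(c)>6:
        r=cv2.minAreaRect(c);print(np.round(r[0],1),np.round(r[1],1),np.round(onz("scene",*r[0],.026),4))
g=a.mean(2)
for v in range(252,285): print(v,"".join(" .:-=+*#%@"[min(9,int(g[v,u]/25))] for u in range(285,345)))
for n,p in(("pad+",(.514,.2682,.026)),("pad-",(.4762,.1994,.026)),("stop",(.505,.2934,.026)),("c1",(.4828,.3166,.012)),("c2",(.5533,.2788,.012)),("c3",(.4545,.0986,.012)),("c4",(.3854,.1369,.012))): print(n,proj("scene",p))
E
```

```text
[310.9 269.2] [9.3 4.5] [0.5087 0.2899 0.026 ]
[307.9 259.7] [5.8 7.6] [0.5132 0.2674 0.026 ]
[323.4 232.6] [5.3 2.4] [0.4774 0.2035 0.026 ]
[335.3 225.6] [ 9.7 11.5] [0.451  0.1875 0.026 ]
252 ==--:::::::::-+*####*##################***############**+-::
253 -=-::::::::::=*#####*#*###############*****##########**+=:::
254 ---:::::::::-+*#######*###############********#####****+-:::
255 ---::::::::-=*#########################****#**#####***+=::::
256 ---::::::::=*#########%%%###################**######**+-::::
257 --::::::::-+*#########%%%%%########################**+=:::::
258 --::::::::=*##########*##%%%*######################**+-:::::
259 --:::::::-+*#########*++*%%#**###***###############*+=::::::
260 -::::::::=*#########%#++*##*+*####################**+-::::::
261 -:::::::-+*########%%%##%%*=+*###################**+=:::::::
262 -::::::-=*#########%%%%%%%+=*####################**=-:::::::
263 :::::::=+########****#%%%*=+*####################*+=::::::::
264 ::::::-+*#########*+++***+=+#####################*=-::::::::
265 ::::::=+****#########+=++=+*####################*+=:::::::::

[... 757 characters left out ...]
==***+-:::::::::::::::
278 :::::::::::::::::::::--===++++=====+=--=+**=-:::::::::::::::
279 ::::::::::::::::::::::::--==+++==+**=--=+*+-:::::::::::::::-
280 :::::::::::::::::::::::::::-====++**+===++=::::::::::::::::-
281 :::::::::::::::::::::::::::::---=++******+-::::::::::::::::-
282 ::::::::::::::::::::::::::::::::--=++****=:::::::::::::::::-
283 ::::::::::::::::::::::::::::::::::--==+++-:::::::::::::::::-
284 :::::::::::::::::::::::::::::::::::::--=-::::::::::::::::::-
pad+ [307.5407045  260.08342159]
pad- [323.7779846  230.97946253]
stop [312.94867143 270.54592793]
c1 [325.39159522 283.62646059]
c2 [288.37382906 269.89051662]
c3 [329.88044523 197.99838625]
c4 [363.00058613 209.04538148]
```

>>> step_arm(deltas=[{"gripper": -1,"dp": [0.2,0.1,1],"yaw": 0.01},{"gripper": -1,"dp": [0.3,0.2,2.5],"yaw": 0.01},{"gripper": -1,"dp": [0.3,0.2,4],"yaw": 0.01},{"gripper": -1,"dp": [0.3,0.2,4.7],"yaw": 0.01},{"gripper": -1,"dp": [0.3,0.2,4.7],"yaw": 0.01}])

```text
time_s: 12.58
ee_pos: [0.4796, 0.2464, 0.0396]
ee_rot: [-3.14, 0.002, 1.067]
ft_force: [0.1, 0.4, -2.0]
width: 0.184
```

```bash
python3 - <<'E'
from h import *
s=status.observe();P=np.array(s["ee_pos"]);print(P,s["ee_rot"],s["ft_force"]);w=1.07;x=np.array([np.cos(w),np.sin(w),0]);y=np.array([-x[1],x[0],0])
C=np.array([.4757,.2432,0])
for bz in(.034,.03,.04):
  print(bz,[proj("scene",C+.049*x+k*.0085*y+np.array([0,0,bz+h])).round(1) for h in(.026,0) for k in(-1,1)])
b=imaging.snapshot("scene");np.save("s4.npy",b);b=b.mean(2)
for v in range(235,290): print(v,"".join(" .:-=+*#%@"[min(9,int(b[v,u]/20))] for u in range(288,350)))
E
```

```text
[0.47964529 0.24635454 0.03961697] [-3.14045391e+00  1.71584665e-03  1.06681241e+00] [ 0.06257923  0.36854996 -2.03260269]
0.034 [array([311.1, 256.1]), array([319.3, 259.1]), array([311.6, 263.5]), array([319.5, 266.5])]
0.03 [array([311.2, 257.2]), array([319.3, 260.2]), array([311.6, 264.6]), array([319.6, 267.6])]
0.04 [array([311. , 254.3]), array([319.2, 257.3]), array([311.5, 261.8]), array([319.5, 264.8])]
235 =====-::::::::::::::=*#%#=:-==:..:=*#*=:::::::::::::::::::-=+*
236 =====-:::::::::::::-+#%%#=:-=-:.:-+*#*+::::::::::::::::::-+***
237 ====-::::::::::::::=*#%%#=:-=-:.:-++**=-::::::::::::::::=+###+
238 ====-:::::::::::::-*#%%%#=:-=-:.:==+++==-:::::::::::::-=*#%#*=
239 ====-::::::::::::-+#%%%%#+--==::-=====-==-::::::--:::-+#%%%#+-
240 ====-::::::::::::=*#%%%%#*=-==:-=++===-==-:::.:-++===+#%%%%*=:
241 ===-::::::::::::-+#%%%%%%#*===-==++===-===:::::=*#####%%%%#+-:
242 ===-::::::::::::=#%%%%%%%##*+===+++===-===::::-+#%%%%%%%%%*=::
243 ===-:::::::::::-+#%%%%%%%%#*+=++++++==-===::::=*#%%%%%%%%#+-::
244 ===::::::::::::=*%%%%%%%%%##++++++++==-===:::-+#%%%%%%%%%*=:::
245 ==-:::::
[... 2302 characters left out ...]
+=---=+=-::::::::::::::::-----
280 ::::::::::::::::::::::---==+++++++====+=::::::::::::::::------
281 :::::::::::::::::::::::::--===++++++++=-::::::::::::::::------
282 :::::::::::::::::::::::::::---===+++++=-::::::::::::::::------
283 ::::::::::::::::::::::::::::::---==++=-:::::::::::::::::------
284 :::::::::::::::::::::::::::::::::--==-::::::::::::::::::------
285 :::::::::::::::::::::::::::::::::::--:::::::::::::::::::------
286 ::::::::::::::::::::::::::::::::::::::::::::::::::::::::------
287 ::::::::::::::::::::::::::::::::::::::::::::::::::::::::------
288 :::::::::::::::::::::::::::::::::::::::::::::::::::::::-------
289 :::::::::::::::::::::::::::::::::::::::::::::::::::::::-------
```

>>> step_arm(deltas=[{"gripper": -1,"dp": [0,0,0.7],"yaw": 0},{"gripper": -1,"dp": [0,0,1.3],"yaw": 0},{"gripper": -1,"dp": [0,0,1.8],"yaw": 0},{"gripper": -1,"dp": [0,0,1.8],"yaw": 0}])

```text
time_s: 13.12
ee_pos: [0.4802, 0.2453, 0.0241]
ee_rot: [3.14, 0.002, 1.066]
ft_force: [-2.7, -6.2, 12.5]
width: 0.182
```

>>> step_arm(deltas=[{"gripper": -1,"dp": [0,0,0.1],"yaw": 0},{"gripper": -1,"dp": [0,0,0.2],"yaw": 0},{"gripper": -1,"dp": [0,0,0.2],"yaw": 0}])

```text
time_s: 13.5
ee_pos: [0.4802, 0.2453, 0.0239]
ee_rot: [3.139, 0.001, 1.066]
ft_force: [-7.4, -7.9, 26.5]
width: 0.181
```

>>> step_arm(deltas=[{"gripper": -1,"dp": [0,0,-0.6],"yaw": 0},{"gripper": -1,"dp": [-0.3,0,-1.2],"yaw": 0},{"gripper": -1,"dp": [-0.3,0,-1.2],"yaw": 0},{"gripper": -1,"dp": [-0.3,0,-1.2],"yaw": 0}])

```text
time_s: 14.0
ee_pos: [0.4788, 0.2441, 0.0321]
ee_rot: [-3.141, 0.0, 1.067]
ft_force: [-0.4, 0.2, -1.0]
width: 0.18
```

```bash
python3 - <<'E'
from h import *
s=status.observe();P=np.array(s["ee_pos"]);print(P,s["ee_rot"],s["ft_force"],s["wrist_torque"],s["width"])
b=imaging.snapshot("scene")
def G(x): return cv2.LUT(cv2.resize(x,None,fx=7,fy=7,interpolation=cv2.INTER_CUBIC),np.array([255*(i/255)**.7 for i in range(256)]).astype(np.uint8))
cv2.imwrite("pics/i.png",G(b[200:284,285:365]))
E
```

```text
[0.47877202 0.2441076  0.0321413 ] [-3.14114439e+00  4.57049884e-04  1.06684981e+00] [-0.43687899  0.16285024 -1.02659082] [ 0.03192309  0.04905784 -0.02738422] 0.1804637572315734
```

View pics/i.png

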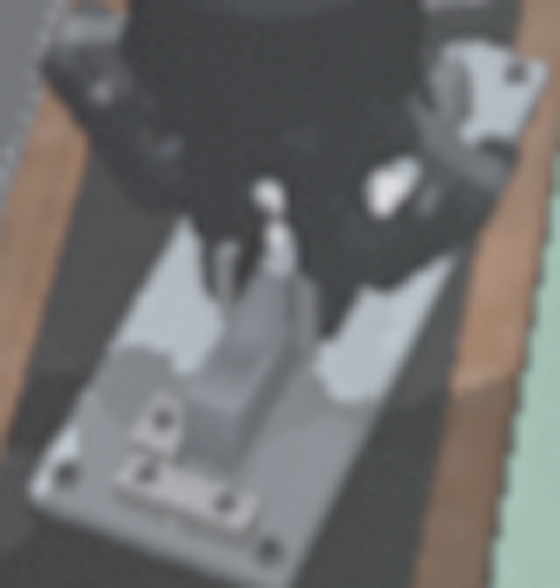

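>>> step_arm(deltas=[{"gripper": -1,"dp": [0,0,0.4],"yaw": 0},{"gripper": -1,"dp": [0,0,0.8],"yaw": 0},{"gripper": -1,"dp": [0,0,0.9],"yaw": 0},{"gripper": -1,"dp": [0,0,0.9],"yaw": 0}])

```text
time_s: 14.55
ee_pos: [0.4787, 0.244, 0.0235]
ee_rot: [-3.141, 0.001, 1.067]
ft_force: [-0.8, -0.5, -2.0]
width: 0.183
```

```bash
python3 - <<'E'
from h import *
s=status.observe();P=np.array(s["ee_pos"]);print(P,s["ee_rot"],s["ft_force"],s["wrist_torque"],s["width"])
b=imaging.snapshot("scene").mean(2)
for v in range(240,285): print(v,"".join(" .:-=+*#%@"[min(9,int(b[v,u]/20))] for u in range(288,350)))
E
```

```text
[0.47874432 0.24400391 0.02347646] [-3.14132327e+00  5.03552735e-04  1.06680365e+00] [-0.83308637 -0.47292508 -2.02192368] [-0.03571119  0.04505778 -0.0201275 ] 0.1829462305510816
240 ====-::::::::::::=*#%%%%#*--==-:.:=****-:::::::::::::::::----:
241 ===-::::::::::::-+#%%%%%#*--==-::-=++++-::::::::::::::::-++=-:
242 ===-::::::::::::=#%%%%%%%#=:==-::-=+===--:::::::::::::-=*#*=::
243 ===-:::::::::::-+#%%%%%%%#=:==-:-=====-==-::::::-=-::-+###+-::
244 ===-:::::::::::=*%%%%%%%%#+-==--==++==-===-::.:-+*+==*#%%*=:::
245 ==-:::::::::::-*#%%%%%%%%#*+==--=+++==-===-::.:=*#####%%#+-:::
246 ==-::::::::::-+#%%%%%%%%%%##+===++++==-===-:::-+#%%#%%%%*=::::
247 ==-::::::::::-+#####%%%%%%%#*+=+++++==-===-:::=*#%%%%%%#+-::::
248 ==-:::::::::-=+*****#%%%%%##*+++++++==-===-::-+#%%%%%%%*=::::-
249 =-::::::::::-=++++++*#%%%%#*++++++++======-::=*#%%%%%%#+-::::-
250 =-::::::::::=++++++++*#%%#*++++++++=======--=+#%%%%%%%*=:::::-
251 =-:::::::::-=+++++++++*##*++===++++===-===+**#%%%%%%%#+-:::::-
252 -::::::::::=+++++++++++**+=+==========--==+*#%%%%%%%#*=::::::-
253 -:::::::::-=++++++++++++++++=========---==++#
[... 1394 characters left out ...]
*=++++++++=-::::::::::::::----
275 :::::::::---==+++++++++=====++++==+++++++=-:::::::::::::::----
276 ::::::::::::--===+++++++++===========++++=:::::::::::::::-----
277 ::::::::::::::---==+++++++++======--=+++=-:::::::::::::::-----
278 :::::::::::::::::--===++++++++++==-:-=++=::::::::::::::::-----
279 :::::::::::::::::::---===++++++++=---=+=-::::::::::::::::-----
280 :::::::::::::::::::::::--==+++++++====+=::::::::::::::::------
281 :::::::::::::::::::::::::--===++++++++=-::::::::::::::::------
282 :::::::::::::::::::::::::::---===+++++=:::::::::::::::::------
283 ::::::::::::::::::::::::::::::---==++=-:::::::::::::::::------
284 :::::::::::::::::::::::::::::::::--==-::::::::::::::::::------
```

>>> step_arm(deltas=[{"gripper": -1,"dp": [0,0,0.2],"yaw": 0},{"gripper": -1,"dp": [0,0,0.4],"yaw": 0},{"gripper": -1,"dp": [0,0,0.4],"yaw": 0},{"gripper": -1,"dp": [0,0,0.4],"yaw": 0}])

```text
time_s: 15.1
ee_pos: [0.4797, 0.2449, 0.0213]
ee_rot: [3.141, -0.002, 1.067]
ft_force: [-1.8, 0.4, 9.6]
width: 0.18
```

>>> step_arm(deltas=[{"gripper": -1,"dp": [0,0,0.2],"yaw": 0},{"gripper": -1,"dp": [0,0,0.2],"yaw": 0},{"gripper": -1,"dp": [0,0,0.2],"yaw": 0}])

```text
time_s: 15.48
ee_pos: [0.4806, 0.2456, 0.0196]
ee_rot: [3.14, -0.004, 1.067]
ft_force: [-0.9, 1.9, 9.6]
width: 0.181
```

>>> step_arm(deltas=[{"gripper": -0.5,"dp": [0,0,0],"yaw": 0},{"gripper": -0.3,"dp": [0,0,0],"yaw": 0},{"gripper": -0.3,"dp": [0,0,0],"yaw": 0}])

```text
time_s: 15.85
ee_pos: [0.4788, 0.244, 0.0174]
ee_rot: [-3.141, 0.0, 1.067]
ft_force: [0.9, -0.2, 0.2]
width: 0.351
```

```bash
python3 - <<'E'
from h import *
s=status.observe();P=np.array(s["ee_pos"]);print(P,s["ee_rot"],s["ft_force"],s["wrist_torque"],s["width"])
b=imaging.snapshot("scene").mean(2)
w=1.07;x=np.array([np.cos(w),np.sin(w),0]);y=np.array([-x[1],x[0],0])
for ys in(0,.006):
  C=np.array([.4815,.2412,0])+ys*y-.003*x
  print(ys,[proj("scene",C+.049*x+k*.0085*y+np.array([0,0,.012+h])).round(1) for h in(.026,0) for k in(-1,1)])
for v in range(245,280): print(v,"".join(" .:-=+*#%@"[min(9,int(b[v,u]/16))] for u in range(295,335)))
E
```

```text
[0.47881805 0.24400554 0.01736164] [-3.14138280e+00  3.88838444e-04  1.06671210e+00] [ 0.93848525 -0.17620817  0.18254108] [-0.00420601  0.04103048  0.02539003] 0.3506197829854536
0 [array([309.1, 260.6]), array([317.1, 263.5]), array([309.6, 267.7]), array([317.4, 270.6])]
0.006 [array([311.9, 261.6]), array([319.9, 264.6]), array([312.3, 268.7]), array([320.1, 271.7])]
245 -------=#@@@@@@@#*++-::=##***+++*#*++=::
246 -------+%@@@@@@@@%*+-:-+#****++++*++++-:
247 ------=+##%%@@@@@@#+-:-+******++++==++=:
248 ------=+***#%@@@@#*+=-=+*****+++++==++=-
249 -----=*****#%@@%#***+=+******++++===++=-
250 -----+******###******+*******++++===++=-
251 :::-=+************************++==+=++=-
252 :::-+*************************+==+*+++=-
253 :::=*************************++=+*#+++=-
254 ::-+************************++==+%%*++++
255 :-+*******************++++***+==*%@#*++*
256 :=*#********###******+++++**++==*###****
257 -+###******#######***+++++**+==+********
258 +####******#**##%##***+++***+==+********
259 #@####****##+=+#%##********+==+********#
260 @@%####**#%#++*#%##********+==+*****####
261 @@%####*#%%%###%######****+==+***#######
262 @@%######%%%%%%%#########++=+**########*
263 @@######*##%%@%#########*+=+**#########*
264 @%#######***###****#####*+=+*##########*
265 #########%#****++++**##*+=++*##########*
266 +*######%#*+*##*+++++**++=+*##########*+
267 =+#####%%#++*%%##**+++++=+*##########**=
268 =*#####%%*++#%@%%%%#**++=+*##########*+-
269 +*####*####%%@@@@@@%%#*++*##########**=-
270 *#####****#%%@@@@@@@%#**############*+-:
271 ######**+***##%@@@@%#++*#%%#*######**=-:
272 **#####***++***##%%%#++*%%#*#######*+-::
273 +***####****+*****#####%@%**######**=-::
274 ==++***####*****++**###%%#**######*+-:::
275 :--==+***######**++****##*+*#####**=-:::
276 :::--==++***####****+++**++++**##*+-::::
277 ::::::--==++***##*#****++++==+*#**=-::::
278 ::::::::--==++***####*****+=-=+**+-:::::
279 :::::::::::--==++***#####*+===+**=-:::::
```

>>> step_arm(deltas=[{"gripper": -0.3,"dp": [0,0.3,0],"yaw": 0},{"gripper": -0.3,"dp": [0,0.6,0],"yaw": 0},{"gripper": -0.3,"dp": [0,0.8,0],"yaw": 0},{"gripper": -0.3,"dp": [0,0.8,0],"yaw": 0}])

```text
time_s: 16.4
ee_pos: [0.486, 0.2403, 0.0175]
ee_rot: [-3.141, -0.0, 1.067]
ft_force: [-0.2, 0.4, 0.4]
width: 0.351
```

>>> step_arm(deltas=[{"gripper": -0.3,"dp": [0,0.15,0],"yaw": 0},{"gripper": -0.3,"dp": [0,0.3,0],"yaw": 0},{"gripper": -0.3,"dp": [0,0.3,0],"yaw": 0}])

```text
time_s: 16.77
ee_pos: [0.4878, 0.2391, 0.0175]
ee_rot: [-3.14, 0.0, 1.067]
ft_force: [-3.1, 1.8, 1.7]
width: 0.352
```

>>> step_arm(deltas=[{"gripper": -0.3,"dp": [0,0.1,0],"yaw": 0},{"gripper": -0.3,"dp": [0,0.2,0],"yaw": 0},{"gripper": -0.3,"dp": [0,0.2,0],"yaw": 0}])

```text
time_s: 17.15
ee_pos: [0.4879, 0.239, 0.0175]
ee_rot: [-3.136, -0.0, 1.068]
ft_force: [-7.1, 5.4, 4.3]
width: 0.35
```

```bash
python3 - <<'E'
from h import *
s=status.observe();P=np.array(s["ee_pos"]);print(P,s["ee_rot"],s["ft_force"],s["wrist_torque"],s["width"])
b=imaging.snapshot("scene").mean(2)
for v in range(245,280): print(v,"".join(" .:-=+*#%@"[min(9,int(b[v,u]/16))] for u in range(295,335)))
E
```

```text
[0.48785457 0.23904807 0.01747716] [-3.13605228e+00 -2.92818757e-04  1.06792795e+00] [-7.09584745  5.37613419  4.28557265] [1.0367262  1.5663622  0.03624552] 0.34963321079265935
245 -------=#@@@@#+=:-*%@@@%****++=++=-:::-+
246 -------*%@@@%*+=-=*%@@%#****++=++=-:::=#
247 ------=*@@@%**+==+*%@@#*****++=++=-::-+%
248 ---::-=*#%#****++*#@@%#*****++=++=-::=*@
249 :::::=***********#%@@%*******+=++=-:-+%@
250 ::::-=************###********+=++=-:-*@@
251 ::::=+***********************+=+++--+%@@
252 :::-+***********************++=+++++#@@@
253 :::=+***********************+==+++**%@@@
254 ::-+************************+==+****##%#
255 :-=*****************+++++***+==+********
256 :=*********#%%####**+++++**+==+*********
257 -+*********#%%%%%#**++++**++=+**********
258 =+********#####%%#****+***+==+*######***
259 +*###*****##*+*###*******++=+*#######***
260 *#####***#%#+++*##*******+=++*########**
261 #######*#%%%#**########*+==+*###########
262 #########%%%%%#########*+=+**###########
263 ########*##%%%#*######*+==+*###########*
264 #########***##*+***###*+=++*###########*
265 *########%#***+++++***++=+*############*
266 +*######%#*+*#*++++++++=+*############*+
267 =+#####%%#++*%%##**++++=+*###########**=
268 =*#####%%#+*#%@%%%%#*+++*############*+-
269 +*#########%%@@@@@%%%#***###########**=-
270 *#####****#%%@@@@@@@%#**############*+-:
271 ######**+***##%@@@@%#++*%%%########**=-:
272 **#####***++***##%%%#++*%%#*#######*+-::
273 +***####****+*****#%###%@%**######**=-::
274 ==++**#####*****++**###%%#**######*+-:::
275 :--==+***######**++****##*+*#####**=-:::
276 :::--==++***####****+++*+++++**##*+-::::
277 :::::---==++**###******++++===*#**=-::::
278 ::::::::--==++***####*****+=-=+**+-:::::
279 :::::::::::--==++***####**+===+**=-:::::
```

>>> step_arm(deltas=[{"gripper": -0.3,"dp": [0,-0.3,0],"yaw": 0},{"gripper": -0.3,"dp": [0,-0.7,0],"yaw": 0},{"gripper": -0.3,"dp": [0,-0.7,0],"yaw": 0},{"gripper": -0.3,"dp": [0,-0.7,-1],"yaw": 0},{"gripper": -0.3,"dp": [0,-0.7,-3],"yaw": 0},{"gripper": -0.3,"dp": [0,-0.7,-6],"yaw": 0},{"gripper": 0,"dp": [0,-0.7,-9],"yaw": 0}])

```text
time_s: 18.08
ee_pos: [0.4846, 0.2411, 0.1091]
ee_rot: [3.141, -0.0, 1.066]
ft_force: [0.1, -0.2, 0.0]
width: 0.501
```

```bash
python3 - <<'E'
from h import *
s=status.observe();print(s["ee_pos"],s["ee_rot"],s["ft_force"],s["joint_positions"])
to(.4347,.1515,.1,3.077);to(.4347,.1515,.04,3.077)
E
```

```text
[0.48458645 0.24105765 0.10911899] [ 3.14089974e+00 -3.18948904e-04  1.06643276e+00] [ 0.10208314 -0.21367472  0.03533224] [ 4.61840696e-01  3.61510058e-01 -3.07026636e-01  9.01603352e-01
 -3.88785572e-04  2.53700058e+00]
to (0.4347, 0.1515, 0.1, 3.077) dp [-10.25  -0.04   0.91] yaw -2.011
to (0.4347, 0.1515, 0.04, 3.077) dp [-10.25  -0.04   6.91] yaw -2.011
```

>>> step_arm(deltas=[{"gripper": 0.1,"dp": [-2,0,0.3],"yaw": -0.18},{"gripper": 0.1,"dp": [-4,0,0.5],"yaw": -0.36},{"gripper": 0.1,"dp": [-6,0,0.5],"yaw": -0.54},{"gripper": 0.1,"dp": [-8,0,0.5],"yaw": -0.72},{"gripper": 0.1,"dp": [-9.5,0,0.5],"yaw": -0.9},{"gripper": 0.1,"dp": [-10.2,0,0.5],"yaw": -1.08},{"gripper": 0.1,"dp": [-10.2,0,0.5],"yaw": -1.26},{"gripper": 0.1,"dp": [-10.2,0,0.5],"yaw": -1.44}])

```text
time_s: 19.08
ee_pos: [0.4355, 0.1517, 0.1035]
ee_rot: [3.141, 0.001, 2.512]
ft_force: [0.3, -0.1, -0.1]
width: 0.549
```

>>> step_arm(deltas=[{"gripper": 0.1,"dp": [0,0,0],"yaw": -0.18},{"gripper": 0.1,"dp": [0,0,0],"yaw": -0.36},{"gripper": 0.1,"dp": [0,0,0],"yaw": -0.54},{"gripper": 0.1,"dp": [0,0,0],"yaw": -0.57},{"gripper": 0.1,"dp": [0,0,0],"yaw": -0.57}])

```text
time_s: 19.7
ee_pos: [0.4353, 0.1519, 0.103]
ee_rot: [3.141, 0.001, 3.075]
ft_force: [-0.5, -0.3, 0.5]
width: 0.551
```

```bash
python3 - <<'E'
from h import *
s=status.observe();P=s["ee_pos"];print(P,s["ee_rot"])
to(.4347,.1515,.07,3.077)
b=imaging.snapshot("scene");np.save("s5.npy",b)
G=cv2.LUT(cv2.resize(b[165:265,295:385],None,fx=6,fy=6,interpolation=cv2.INTER_CUBIC),np.array([255*(i/255)**.6 for i in range(256)]).astype(np.uint8))
for q,c in(((.4305,.150,.063),(0,0,255)),((P[0]-.0042,P[1]-.0015,P[2]+.004),(0,255,0))):
    cv2.circle(G,tuple(int(t) for t in (proj("scene",q)-[295,165])*6),3,c,-1)
cv2.imwrite("pics/j.png",G)
E
```

```text
[0.43528339 0.1519023  0.10300258] [3.14145788e+00 7.41096478e-04 3.07452382e+00]
to (0.4347, 0.1515, 0.07, 3.077) dp [ 0.06 -0.04  3.3 ] yaw -0.002
```

View pics/j.png

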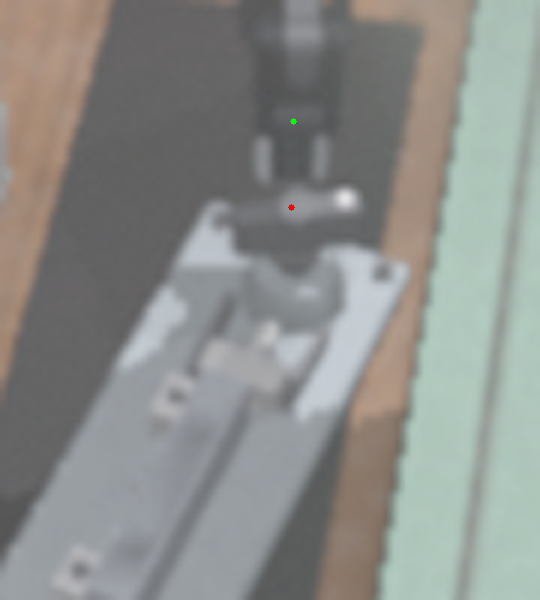

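>>> step_arm(deltas=[{"gripper": 0.1,"dp": [0,0,2],"yaw": 0},{"gripper": 0.1,"dp": [0,0,4],"yaw": 0},{"gripper": 0.1,"dp": [0,0,5.5],"yaw": 0},{"gripper": 0.1,"dp": [0,0,6.2],"yaw": 0},{"gripper": 0.1,"dp": [0,0,6.2],"yaw": 0}], grip_force=40)

```text
time_s: 20.38
ee_pos: [0.4348, 0.1518, 0.0404]
ee_rot: [-3.141, -0.001, 3.076]
ft_force: [0.7, -0.1, 0.6]
width: 0.551
```

>>> step_arm(deltas=[{"gripper": -0.4,"dp": [0,0,0],"yaw": 0},{"gripper": -0.6,"dp": [0,0,0],"yaw": 0},{"gripper": -0.8,"dp": [0,0,0],"yaw": 0},{"gripper": -1,"dp": [0,0,0],"yaw": 0},{"gripper": -1,"dp": [0,0,0],"yaw": 0}])

```text
time_s: 21.0
ee_pos: [0.4349, 0.1475, 0.0414]
ee_rot: [-3.132, 0.002, 3.075]
ft_force: [0.0, -12.5, 8.9]
width: 0.105
```

```bash
python3 - <<'E'
from h import *
s=status.observe();print(s["ee_pos"],s["ee_rot"],s["ft_force"],s["wrist_torque"],s["width"])
E
```

```text
[0.4348749  0.14754655 0.04137708] [-3.13185398e+00  1.85530754e-03  3.07493103e+00] [  0.03005007 -12.52330806   8.91618691] [-2.59325971  0.15973203  0.07058908] 0.10471545521209516
```

>>> step_arm(deltas=[{"gripper": -1,"dp": [0,-0.3,0],"yaw": 0},{"gripper": -1,"dp": [0,-0.5,0],"yaw": 0},{"gripper": -1,"dp": [0,-0.5,0],"yaw": 0}])

```text
time_s: 21.38
ee_pos: [0.4349, 0.1473, 0.0414]
ee_rot: [3.14, 0.001, 3.077]
ft_force: [-2.3, -0.6, 6.2]
width: 0.104
```

```bash
python3 - <<'E'
from h import *
s=status.observe();print(s["ee_pos"],s["ee_rot"],s["ft_force"],s["wrist_torque"],s["width"])
E
```

```text
[0.43486947 0.14734609 0.04138351] [3.14030254e+00 5.99425686e-04 3.07678673e+00] [-2.34900105 -0.61877385  6.17252983] [-0.21865908  0.41146377  0.04626187] 0.1041918366105517
```

>>> step_arm(deltas=[{"gripper": -1,"dp": [0,0,0],"yaw": 0.17},{"gripper": -1,"dp": [0,0,0],"yaw": 0.34},{"gripper": -1,"dp": [0,0,0],"yaw": 0.5},{"gripper": -1,"dp": [0,0,0],"yaw": 0.5}])

```text
time_s: 21.88
ee_pos: [0.4342, 0.1453, 0.0414]
ee_rot: [-3.138, 0.002, 2.575]
ft_force: [-2.9, -6.9, 10.7]
width: 0.107
```

```bash
python3 - <<'E'
from h import *
s=status.observe();print(s["ee_pos"],s["ee_rot"],s["ft_force"],s["wrist_torque"],s["width"])
E
```

```text
[0.43419579 0.14525279 0.04137171] [-3.13840072e+00  1.99453546e-03  2.57509703e+00] [-2.89628654 -6.85580066 10.65039676] [-1.36242363  0.62704236 -0.02803486] 0.10679953058672799
```

>>> step_arm(deltas=[{"gripper": -0.5,"dp": [0,0,0],"yaw": 0},{"gripper": -0.5,"dp": [0,0,0],"yaw": 0},{"gripper": -0.5,"dp": [0.4,-0.15,0],"yaw": 0},{"gripper": -0.5,"dp": [0.4,-0.15,0],"yaw": 0},{"gripper": -1,"dp": [0.4,-0.15,0],"yaw": 0},{"gripper": -1,"dp": [0.4,-0.15,0],"yaw": 0},{"gripper": -1,"dp": [0.4,-0.15,0],"yaw": 0}])

```text
time_s: 22.75
ee_pos: [0.4302, 0.1478, 0.0407]
ee_rot: [-3.141, -0.0, 2.577]
ft_force: [-2.7, -0.5, 2.5]
width: 0.102
```

```bash
python3 - <<'E'
from h import *
s=status.observe();print(s["ee_pos"],s["ee_rot"],s["ft_force"],s["wrist_torque"],s["width"])
E
```

```text
[0.43020823 0.14776863 0.04065619] [-3.14136152e+00 -3.62031715e-04  2.57684219e+00] [-2.6753478  -0.48543165  2.46431159] [-0.02359447  0.33444917  0.02665345] 0.10160035512890413
```

Now rotate on towards the stop (fixture axis about yaw 1.07).

>>> step_arm(deltas=[{"gripper": -1,"dp": [0,0,0],"yaw": 0.16},{"gripper": -1,"dp": [0,0,0],"yaw": 0.32},{"gripper": -1,"dp": [0,0,0],"yaw": 0.48},{"gripper": -1,"dp": [0,0,0],"yaw": 0.64},{"gripper": -1,"dp": [0,0,0],"yaw": 0.8},{"gripper": -1,"dp": [0,0,0],"yaw": 0.96},{"gripper": -1,"dp": [0,0,0],"yaw": 1.1},{"gripper": -1,"dp": [0,0,0],"yaw": 1.25}])

```text
time_s: 23.75
ee_pos: [0.4303, 0.1478, 0.0407]
ee_rot: [-3.141, 0.0, 1.322]
ft_force: [-1.6, 0.4, 2.6]
width: 0.104
```

```bash
python3 - <<'E'
from h import *
s=status.observe();print(s["ee_pos"],s["ee_rot"],s["ft_force"],s["wrist_torque"],s["width"])
E
```

```text
[0.43033957 0.14779618 0.04066251] [-3.14136656e+00  2.42817125e-05  1.32193834e+00] [-1.56730434  0.44172271  2.5502627 ] [-0.09761129  0.28703784  0.08262596] 0.10443020081755963
```

>>> step_arm(deltas=[{"gripper": -1,"dp": [0,0,0],"yaw": 0.1},{"gripper": -1,"dp": [0,0,0],"yaw": 0.18},{"gripper": -1,"dp": [0,0,0],"yaw": 0.24},{"gripper": -1,"dp": [0,0,0],"yaw": 0.29},{"gripper": -1,"dp": [0,0,0],"yaw": 0.29}])

```text
time_s: 24.38
ee_pos: [0.4304, 0.1478, 0.0407]
ee_rot: [3.142, 0.0, 1.039]
ft_force: [-0.9, -0.4, 3.4]
width: 0.104
```

```bash
python3 - <<'E'
from h import *
s=status.observe();print(s["ee_pos"],s["ee_rot"],s["ft_force"],s["wrist_torque"],s["width"])
E
```

```text
[0.43038621 0.14779901 0.04068543] [3.14157794e+00 1.49011872e-04 1.03853165e+00] [-0.90181597 -0.35493067  3.35230024] [-0.1670083   0.29620576  0.56863062] 0.10368746664238107
```

>>> step_arm(deltas=[{"gripper": -1,"dp": [0,0,0],"yaw": 0.03},{"gripper": -1,"dp": [0,0,0],"yaw": 0.06},{"gripper": -1,"dp": [0,0,0],"yaw": 0.06}])

```text
time_s: 24.75
ee_pos: [0.4304, 0.1478, 0.0407]
ee_rot: [3.142, 0.0, 0.978]
ft_force: [-2.4, -1.1, 4.6]
width: 0.105
```

```bash
python3 - <<'E'
from h import *
s=status.observe();print(s["ee_pos"],s["ee_rot"],s["ft_force"],s["wrist_torque"],s["width"])
E
```

```text
[0.43038742 0.14779328 0.0407223 ] [3.14150581e+00 1.40628320e-04 9.77670716e-01] [-2.38772536 -1.054047    4.59265686] [-0.25293337  0.43939362  1.24155322] 0.10498788421759862
```

>>> step_arm(deltas=[{"gripper": -1,"dp": [0,0,0],"yaw": -0.16},{"gripper": -1,"dp": [0,0,0],"yaw": -0.32},{"gripper": -1,"dp": [0,0,0],"yaw": -0.48},{"gripper": -1,"dp": [0,0,0],"yaw": -0.64},{"gripper": -1,"dp": [0,0,0],"yaw": -0.8},{"gripper": -1,"dp": [0,0,0],"yaw": -0.96},{"gripper": -1,"dp": [0,0,0],"yaw": -1.12},{"gripper": -1,"dp": [0,0,0],"yaw": -1.28}])

```text
time_s: 25.75
ee_pos: [0.4303, 0.1478, 0.0407]
ee_rot: [-3.142, -0.001, 2.259]
ft_force: [-2.3, -0.4, 5.5]
width: 0.103
```

>>> step_arm(deltas=[{"gripper": -1,"dp": [0,0,0],"yaw": -0.16},{"gripper": -1,"dp": [0,0,0],"yaw": -0.32},{"gripper": -1,"dp": [0,0,0],"yaw": -0.4},{"gripper": -1,"dp": [0,0,0],"yaw": -0.4}])

```text
time_s: 26.25
ee_pos: [0.4302, 0.1478, 0.0407]
ee_rot: [3.142, -0.001, 2.655]
ft_force: [-2.6, -1.8, 5.3]
width: 0.101
```

```bash
python3 - <<'E'
from h import *
s=status.observe();print(s["ee_pos"],s["ee_rot"],s["ft_force"],s["wrist_torque"],s["width"])
E
```

```text
[0.43023458 0.14777651 0.04065976] [ 3.14151545e+00 -5.95154161e-04  2.65475502e+00] [-2.59904771 -1.75356272  5.29740156] [-0.13284922  0.51441206  0.09061007] 0.10081048151756107
```

>>> step_arm(deltas=[{"gripper": -0.6,"dp": [0,0,0],"yaw": 0},{"gripper": -0.2,"dp": [0,0,0],"yaw": 0},{"gripper": 0,"dp": [0,0,0],"yaw": 0},{"gripper": 0,"dp": [0,0,-2],"yaw": 0},{"gripper": 0,"dp": [0,0,-5],"yaw": 0},{"gripper": 0,"dp": [0,0,-9],"yaw": 0},{"gripper": 0,"dp": [0,0,-12],"yaw": 0}])

```text
time_s: 27.12
ee_pos: [0.431, 0.148, 0.1621]
ee_rot: [3.14, 0.001, 2.656]
ft_force: [1.3, 0.2, 0.1]
width: 0.501
```

>>> step_arm(deltas=[{"gripper": 0,"dp": [4,2,0],"yaw": 0},{"gripper": 0,"dp": [8,2,0],"yaw": 0},{"gripper": 0,"dp": [12,1,0],"yaw": 0},{"gripper": 0,"dp": [14,-3,0],"yaw": 0},{"gripper": 0,"dp": [14,-6,0],"yaw": 0},{"gripper": 0,"dp": [14,-6,0],"yaw": 0}])

```text
time_s: 27.88
ee_pos: [0.2769, 0.1587, 0.1604]
ee_rot: [-3.141, -0.001, 2.656]
ft_force: [-0.1, -0.1, -0.6]
width: 0.503
```

```bash
python3 - <<'E'
from h import *
s=status.observe();print(s["ee_pos"],s["ft_force"],s["time_s"])
t=imaging.snapshot("top");b=imaging.snapshot("scene");np.save("t6.npy",t);np.save("s6.npy",b)
A=cv2.resize(t[190:300,280:420],None,fx=3.4,fy=3.4,interpolation=cv2.INTER_CUBIC);B=cv2.resize(b[185:295,280:372],None,fx=3.4,fy=3.4,interpolation=cv2.INTER_CUBIC)
cv2.imwrite("pics/k.png",np.hstack([A,B]))
E
```

```text
[0.27693882 0.15869118 0.1603855 ] [-0.06093644 -0.11397112 -0.61754517] 27.875
```

```bash
python3 - <<'E'
from h import *
t=np.load("t6.npy").mean(2);b=np.load("s6.npy").mean(2)
print("top");
for v in range(203,288): print(v,"".join(" .:-=+*#%@"[min(9,int(t[v,u]/25.6))] for u in range(290,408)))
print("scene wing")
for v in range(190,232): print(v,"".join(" .:-=+*#%@"[min(9,int(b[v,u]/22))] for u in range(318,372)))
E
```

```text
top
203 ...................=#*+**+:...........................:::-----------------------------------------::-:::::::::::::::::
204 ..................:**=-+*#*=.............................::::-----------------------------------------::::::::::::::::
205 ..................+#+=--=###*=:..............................::::-----------:-------------------------------:--:::::::
206 .................:*%+-:-+#%%##+=:................................:::::--------------------------------------:-:::--:::
207 .................+#%+-===#%%%%##+=....................................::::-----------:::------------------------:-:--:
208 ................:*%%##*##%%%%%%%##*=......................................::::---------::-------------------------=---
209 ................+#%%%%##%%%%%%%%%%%**-........................................::::------------------------------------
210 ...............:*%%%%%%%%%%%%%%%%%%%##*-..........................................::::--------------------------------
211 ...............+#%%%%%%%%%%%%%%%%%%%%##*+-............................................::::------------------
[... 11147 characters left out ...]
########+==*####%@@%++========+##%%#*+=++==-=*#####
221 ##########*+**#%###@@@#****+++==+*##%##+==++==-=*#####
222 #########**#%@@%%%%@@%*#####*+=+*##%%#*==++====**#####
223 #########**%@@@@@@@@@#*#####+==*#%%%##+==++====*######
224 ########*+#@@@@@@@@@@######*+=+##%%%#*+=+++====*#*##*#
225 ########*+#@@@@@@@@@@@@%%#*+==*#%%%##+==++=====*#*##**
226 #####%%#++#%@@@@@@@@@@@@%#+==+#%%%##*==+++===-=*###***
227 ####%@%%*+*%%%@@@@@@@@@@%*+==*#%%%##+==+++===-=*######
228 ####%@@@%##%%%%%%@@@@@@@*+==+#%%%%#*====+++===**######
229 ###%%%%@@%####%%%%#%@@@#+===*#%%%##+====+++===*#######
230 ###%%#*##########*++*##+===+###%##*====++++===*#######
231 ##%@@*+*#########+===++=--+##%%%##+-==+++++===*#######
```

```bash
python3 - <<'E'
from h import *
t=np.load("t6.npy");b=np.load("s6.npy")
w=1.07;x=np.array([np.cos(w),np.sin(w),0]);y=np.array([-x[1],x[0],0]);C=np.array([.4815,.2412,0])
d,e=onz("top",378.8,271.5,.063),onz("top",387.5,252.5,.060)
print("top wing",np.degrees(np.arctan2(*(d-e)[1::-1]))-np.degrees(w),np.linalg.norm(d-e),(d+e)/2)
d2,e2=onz("scene",353,200.8,.063),onz("scene",335.5,196.3,.063)
print("scene wing",np.degrees(np.arctan2(*(d2-e2)[1::-1]))-np.degrees(w),np.linalg.norm(d2-e2),(d2+e2)/2)
A=np.array([.4305,.150,.063]);
for q in(d,d2): print("dot from axis",np.degrees(np.arctan2(*(q-A)[1::-1])-w)%360,np.linalg.norm(q-A))
# pose of bar edges: dark line under bar (+y foot), z=.012
g=t.mean(2)
for s_ in (-.035,-.02,0,.02,.035):
    r=[]
    for k in np.arange(-.014,.022,.001):
        u=proj("top",C+s_*x+k*y+[0,0,.038]); r.append(cv2.getRectSubPix(g.astype(np.float32),(1,1),tuple(map(float,u)))[0,0])
    print(s_,np.array(r).astype(int))
E
```

```text
top wing 92.07851479001837 0.037810417564607686 [0.43190114 0.14831239 0.0615    ]
scene wing 94.60933735036858 0.03806813309050268 [0.4290361 0.1472205 0.063    ]
dot from axis 95.07408852543357 0.016859936511619662
dot from axis 103.8654285996789 0.019490046493984184
-0.035 [230 227 236 246 247 241 226 204 185 175 170 168 167 168 169 170 171 170
 169 168 170 170 157 148 156 177 196 204 205 205 205 204 205 205 206 206]
-0.02 [203 203 203 203 201 198 192 185 169 161 160 161 168 180 189 195 192 188
 183 178 174 173 165 146 145 169 190 198 202 203 203 204 204 205 205 204]
0 [205 206 206 205 203 196 186 176 167 162 161 159 159 159 158 158 158 157
 156 155 159 170 163 146 148 174 195 201 203 202 201 202 203 203 203 204]
0.02 [209 208 208 207 203 197 190 183 170 157 151 146 143 142 141 141 142 143
 144 147 154 166 167 150 154 177 196 202 205 205 205 205 204 204 204 204]
0.035 [195 206 231 236 243 235 220 199 180 174 175 174 176 181 178 175 173 174
 173 171 173 179 158 135 148 173 191 202 205 205 205 205 204 204 204 204]
```

```bash
python3 -c "
from cell import workorder; print(workorder.finish_job())"
```

```text
the job is handed in; nothing more can be done
None
```

The job is handed in at about 28 s of the 58 s. The bar is in the pocket, and the wing screw was bottomed and then backed off about a quarter turn. No verdict was given.

**What I did**
- **Laying the bar:** I picked up the bar with two counterbores, set it upright on the plate and pushed it onto the rail pads with one finger. It came to a firm stop at about 9 N.
- **Wing screw:** I turned it clockwise onto its stop, where the torque rose from 0.08 to 1.24 N m. The gripper angle put the stop at about 1.08 rad, against a fixture axis of 1.07. I then turned it back by about 1.57 rad, released it and moved the arm clear.

**Last checks**
- **Bar:** In the top view its edge is parallel to the rail within about 0.5 mm, and no gap shows at either pad.
- **Wing:** It reads 92° in the top view and 95° in the scene view, against 90° from the gripper angle. The cruder dot-to-axis readings gave 95° and 104°; I trusted the gripper angle and the two wing readings over these.
- **Forces:** The readings I saw stayed below about 30 N.

**What went wrong or disagreed**
- **Missed grasps:** The first three were empty or held only the bar's top edge, because the fingertips sat about 25 mm higher than the stated tool geometry implied. I corrected this by going lower.
- **End stop hit:** On the first lowering the bar touched the end stop at about 26 N, so I lifted it, shifted it 3 mm and lowered it again.
- **Wing regrip:** The first grip was about 4 mm off the screw's axis and pulled the arm aside, so I re-centred and gripped again.
- **Final view:** The picture viewer had reached its limit, so the last checks were made from pixel values and not by eye. I did not measure the end play.

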